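Refit the air filter of the warm-air blower

TASK

Refit the large air filter in the empty bay on top of the warm-air blower: with the filter tilted, slide its tongue under the bay's fixed steel lip, then lower the other end until the filter lies fully down in the bay, and swing the keeper all the way round over the filter's edge to lock it. If the keeper is over the bay at the start, swing it aside first. Leave everything else where it stands.

Things in the scene. Friction and masses are not known exactly. Their poses are not given: they have to be found in the camera images.
- blower: White benchtop warm-air blower, 275 x 190 mm, deck 86 mm above the table; fixed, left or right, yaw varies. Origin: on the table under the filter bay's centre; x runs from its control-panel front (x -140 mm) to its back (135; hose stub to 160), z up. Seated, the filter's origin is at about (0, 0, 70) mm here, its x along blower x, with play of 2.5 mm along x and 3 mm along y.
- bay (a point): Centre of the filter bay's floor, at (0, 0, 70) mm in the blower frame, same axes. The bay is an open recess 16 mm deep (up to the deck), x -72.5 to 90.5, y -58 to 58 mm from here, flat floor. A seated filter stands 9 mm proud of the deck.
- lip (a point): Middle of the lower free edge of the fixed steel lip at the bay's far (+x) end, at (74, 0, 82) mm in the blower frame. The lip is 4 mm thick, level with the deck, covers the bay from x 74 to 90.5 over its full width and leaves a 12 mm gap over the floor. So the filter goes in only tongue first, tilted 15 to 20 degrees, tongue end low.
- keeper (a joint): Keeper: flat steel arm 52 mm long, 18 wide, 6 thick, on a vertical pivot at (-105, 0) mm in the blower frame; underside 97.5 mm above the table, 2.5 over a seated filter. 0 = closed, along blower +x, over the filter's edge; grows (rad) swinging counter-clockwise from above to +y; stops at 0 and 1.75. Bay clear above 1.3. Stiff, about 1 N at the knob; stays put. Starts 0.2 to 1.6.
- keeper_knob (a point): Centre of the top of the keeper's upright round black knob, 16 mm in diameter, standing 28 mm above the arm, 40 mm from the pivot; its top is 132 mm above the table.
- filter: Large air filter: flat cartridge, grey frame, white pleats, 0.18 to 0.35 kg, starts flat on the blue pad at widely varying yaw. Origin: centre of the body's underside and near the centre of mass; body 140 (x) x 110 (y) x 25 (z) mm. On top, centred, a straight grip rib 70 mm long along x, 12 thick, from z 25 to 55; grip it across (along y). Its tongue sticks out of the +x end.
- tongue (a point): Middle of the lower front edge of the filter's tongue, at (88, 0, 0) mm in the filter's frame. The tongue is 7 mm thick, 98 mm wide, level with the underside, and sticks out 18 mm from the body.
- pad: Blue pad on which the filter starts, 200 x 210 x 4 mm, fixed flat on the table; origin centre of its underside. It stands on the other side of the table from the blower.
- small_filter: Bystander: a smaller filter cartridge without a tongue, 95 x 75 x 20 mm with a rib 50 x 12 x 26 mm on top; lies beyond the pad. Origin centre of underside.
- tall_bottle: Bystander: white bottle, 54 mm in diameter, 190 mm high, standing between pad and blower. Origin centre of underside.
- long_carton: Bystander: brown carton 130 (x) x 60 x 50 mm at one side. Origin centre of underside.
- jar: Bystander: glass jar with steel lid, 72 mm in diameter, 100 mm high, at one side. Origin centre of underside.
- slim_carton: Bystander: small white and blue carton, 25 x 85 x 60 mm high, standing on the blower's rear deck behind the lip. Origin centre of underside.
- can: Bystander: metal can, 56 mm in diameter, 150 mm high, standing at the pad's corner on the robot's side. Origin centre of underside.
- tape_roll: Bystander: roll of tape lying flat, 80 mm in diameter, 25 mm high, on the robot's side of the pad. Origin centre of underside.
- bowl: Bystander: steel bowl, 110 mm in diameter, 45 mm high, at the back. Origin centre of underside.
Mind the look-alikes: they are no part of the job. Leave any yellow look-alike of the filter alone.

How it is judged:
By the outcome, as a careful person would: the job done as asked, in the order asked, and still so for the second after the job is handed in, with the robot touching nothing.
It also fails if it takes over 72 s, if anything falls off the work surface, if the arm or the gripper's body presses on something with over 40 N, if the wrist force passes 120 N, or if a joint passes its speed limit or range.

ROBOT

A 6-joint arm with a two-finger parallel gripper is mounted at the origin on the work surface. World frame = base frame: x ahead of the robot, y to its left, z up, the work surface at z = 0. Lengths are in m, angles in rad, forces in N, time in s.
With the tool pointing down it reaches from about 0.4 to 0.825 m from the base axis. Payload 7 kg.
Tool frame: the origin (TCP) lies at the very end of the fingers, on their centre line; the grasp point (between the pads) lies 19 mm behind it; y points along the fingers, x is the direction in which the jaws open and shut, and the axes are right-handed (so a half turn about y gives the same grasp; the last joint's range is limited). The gripper opens to 88 mm and grips with 3 to 60 N. Pads are 19 mm wide; open, the fingers measure 130 mm over their backs; the gripper's body (78 mm by 193 mm) begins 47 mm behind the grasp point.
Start: joints at [1.635, 0.359, 0.012, 0, -1.224, -0.288], TCP at [0.15, 0.658, 0.188] pointing down, gripper open.
Joint ranges: [-3.07, 3.07], [-1.43, 2.12], [-1.02, 1.25], [-3.03, 1.67], [-3.05, -0], [-3.03, 3.03]. Speed limits (rad/s): [2.39, 2.39, 3.01, 3.14, 3.14, 3.14].

INTERFACE

Orientations are given as [roll, pitch, yaw] about the fixed x, y, z axes, in that order (R = Rz(yaw) Ry(pitch) Rx(roll)).
In Python, from station import arm gives the robot as it stands.
- The arm moves only by the tool move_arm, never from a script. Its arguments are lists of equal length, an entry for each row: "jaw": the closure, from 0 (fully open) to 1 (shut); "offset": the shift along the tool's x, y, z in m, a list of three; "roll": the turn about the tool's y in rad. In form: {"jaw": [jaw, ...], "offset": [[dx, dy, dz], ...], "roll": [roll, ...]}. A call has 1 to 5 rows; each row shifts and turns the commanded pose from where the row before left it, along the tool's axes as they then stand; what a row does not reach is not made up. A row lasts 1/8 s, in which the tool goes at most 62.5 mm and 10.7 degrees, less where a joint would pass 70% of its speed; a pose out of reach is approached as far as the arm can. A call is refused whole if a number of a shift passes 0.0625 or a number of a turn 0.188, either way. A call with a gripper value outside its range is refused whole. The fingers move at their own pace and stop on an object; "grip_force" is the grip in N (left out, the last holds). Time passes only in rows, so rows that do not move let the fingers close. It gives the time, the measured TCP pose, the force and the opening at its end, in the units of the state.
- arm.get_state(): the state, without advancing time (a new reading comes with each control period).
- arm.grab_frame(name): name is "scene" or "side" or "wrist"; returns a dict with "pixels" (420x560x3 uint8, blue, green, red), "fovy" (degrees; the focal length in pixels is half the picture's height over the tangent of half this angle, whatever the lens; pixels are square), "cx", "cy" (the principal point, pixels), "position" and "attitude" of the camera in the world; the wrist camera has in their place "hand_eye" (4x4, takes a point from camera to tool coordinates, whose origin is the TCP and whose axes are the tool frame's). Camera axes: x right, y down, z forward; pixel columns grow to the right and rows downward; lengths in m; the calibration is good to about 2 mm. The wrist camera is an equidistant fisheye: a pixel r from the principal point sees the ray r / f radians off the axis. A picture is of the moment at which its call begins: read the wrist's pose just before it. There is no depth.
- arm.job_done(): hands the job in, once; it reports no verdict.
Trained networks look in a picture, given as the dict that the camera call returned (one of the last four; its "shot" number tells which), for a name from the list of things; names that differ only in an ending like _2 or _b are one class to them, and where a whole thing is asked for, a point or a joint stands for the part that bears it (a point fixed in the world has none). Each returns a list of dicts, best first, with "p" (0 to 1); they miss things now and then, are a little off and sometimes report something else, mostly with a low value. They report only what shows in the picture. A call takes as long as a camera call. They do not tell look-alikes from the thing itself.
- arm.recognise(picture, thing): "position" ([x, y, z] in m, in world coordinates, good to about 4 mm: the middle of the surface that is visible of it).
- arm.landmark_of(picture, thing): "position" ([x, y, z] in m, in world coordinates, good to about 4 mm: a listed point, or the origin of a listed thing).
The state is a dict: "t": time; "q": joint angles; "qd": joint speeds; "joint_efforts": joint torques, N m; "eef_pos": TCP position; "ee_rot": TCP orientation; "force": force on the tool from outside, world axes, zero at the start; "moment": the same for the moment, N m; "width": finger opening in m.
Only numpy, scipy, OpenCV 4.12 (cv2) and the standard library are available. Lean on these libraries where they do the work, as an engineer would, in place of code of your own. Each camera call takes 0.05 s, during which the arm holds its last target.

## Working session

There is one attempt and no reset: what is moved stays moved. The work goes in short steps, Python scripts to look and compute and a tool call to move; the robot and the scene stay as the last step left them, time stands still between calls to the robot, and variables do not carry over. Pictures are saved under pics/ and viewed, and the job is handed in when it is done.

Besides the shell and the picture viewer there is one more tool, called after "Emit:" as name([rows], argument=value, ...), one row to a line, values as JSON. move_arm: Moves the arm, as the interface text tells. Its arguments: {"type":"object","properties":{"jaw":{"type":"array","items":{"type":"number"}},"offset":{"type":"array","items":{"type":"array","items":{"type":"number"}}},"roll":{"type":"array","items":{"type":"number"}},"grip_force":{"type":"number"}},"required":["jaw","offset","roll"]}

```bash
ls; mkdir -p pics; cat > h.py <<'E'
import numpy as np, cv2
from scipy.spatial.transform import Rotation as R
from station import arm
def snap(n,fn):
    p=arm.grab_frame(n); cv2.imwrite('pics/'+fn,p['pixels']); return p
E
python3 - <<'E'
from h import *
s=arm.get_state(); print(s)
for n in ['scene','side']:
    p=snap(n,n+'0.png'); print(n,p['fovy'],p['position'],p['attitude'],p['cx'],p['cy'])
    for t in ['blower','bay','lip','keeper','keeper_knob','filter','tongue','pad','small_filter','tall_bottle','can','slim_carton','jar','long_carton','bowl','tape_roll']:
        print(t,[(np.round(d['position'],3).tolist(),round(d['p'],2)) for d in arm.landmark_of(p,t)][:3])
E
```

```text
pics
{'t': 0.0, 'q': array([ 1.63508953e+00,  3.59379816e-01,  1.10910369e-02, -3.55174756e-04,
       -1.22409392e+00, -2.88087216e-01]), 'qd': array([ 0.00030282,  0.00025533,  0.00196147,  0.0002572 , -0.00033763,
       -0.00037487]), 'joint_efforts': array([-2.75808407e-04, -5.82708907e+01,  2.93055117e+01,  6.99730933e+00,
        6.87092674e-03, -1.55447933e-04]), 'eef_pos': array([0.14971764, 0.65763712, 0.1869404 ]), 'ee_rot': array([-1.57066569e+00, -1.61587034e-03, -1.79471140e+00]), 'force': array([-0.38493115,  0.6612785 ,  0.88899895]), 'moment': array([ 0.00810752, -0.00901925,  0.04645894]), 'width': 0.08734974761143971}
scene 42.150559176645515 [1.40722774 0.37077463 1.40363139] [-2.49598234 -0.01256835  2.00266291] 278.86394158661983 205.15388812873155
blower [([0.499, 0.188, 0.001], 0.9)]
bay [([0.498, 0.189, 0.068], 0.59)]
lip [([0.57, 0.176, 0.081], 0.84), ([0.732, -0.171, -0.001], 0.61)]Traceback (most recent call last):
  File "<stdin>", line 6, in <module>
ValueError: it knows: bay, blower, bowl, can, filter, jar, keeper_knob, lip, long_carton, pad, slim_carton, small_filter, tall_bottle, tape_roll, tongue
```

```bash
python3 - <<'E'
from h import *
for n in ['scene','side']:
    p=snap(n,n+'1.png'); print(n,p['fovy'],p['position'],p['attitude'],p['cx'],p['cy'])
    for t in ['blower','bay','lip','keeper_knob','filter','tongue','pad','small_filter','tall_bottle','can','slim_carton','jar']:
        print(t,[(np.round(d['position'],3).tolist(),round(d['p'],2)) for d in arm.landmark_of(p,t)][:3])
E
```

```text
scene 42.150559176645515 [1.40722774 0.37077463 1.40363139] [-2.49598234 -0.01256835  2.00266291] 278.86394158661983 205.15388812873155
blower [([0.496, 0.185, -0.0], 0.7), ([0.368, -0.196, 0.002], 0.45), ([0.616, 0.171, 0.083], 0.21)]
bay [([0.499, 0.189, 0.069], 0.72)]
lip [([0.57, 0.176, 0.082], 0.97)]
keeper_knob [([0.413, 0.236, 0.129], 0.52)]
filter [([0.542, -0.194, 0.002], 0.83), ([0.277, -0.48, 0.002], 0.73)]
tongue [([0.346, -0.435, -0.001], 0.72), ([0.371, -0.2, 0.001], 0.7), ([0.562, -0.109, 0.001], 0.62)]
pad [([0.539, -0.19, 0.002], 0.56)]
small_filter [([0.731, -0.172, -0.002], 0.8)]
tall_bottle [([0.495, -0.005, 0.005], 0.78)]
can [([0.411, -0.318, 0.002], 0.93)]
slim_carton [([0.617, 0.169, 0.082], 0.76)]
jar [([0.569, 0.425, -0.002], 0.65)]
side 47.14450562806297 [-0.06010753 -1.08074476  1.04690771] [-2.23061867  0.00385369 -0.50906451] 264.0456617170372 205.53106080843875
blower [([0.499, 0.186, -0.001], 0.55), ([0.374, -0.201, -0.0], 0.49)]
bay [([0.495, 0.184, 0.069], 0.88)]
lip [([0.573, 0.174, 0.081], 0.7)]
keeper_knob [([0.413, 0.235, 0.132], 0.42)]
filter [([0.277, -0.484, -0.002], 0.69), ([0.542, -0.202, 0.003], 0.64)]
tongue [([0.351, -0.43, 0.001], 0.67), ([0.564, -0.112, 0.006], 0.66)]
pad []
small_filter [([0.731, -0.177, -0.001], 0.62)]
tall_bottle [([0.494, -0.004, -0.001], 0.84)]
can [([0.416, -0.318, -0.002], 0.96)]
slim_carton [([0.495, 0.188, 0.07], 0.73), ([0.614, 0.168, 0.087], 0.59)]
jar [([0.566, 0.426, 0.001], 0.6)]
```

View pics/scene0.png

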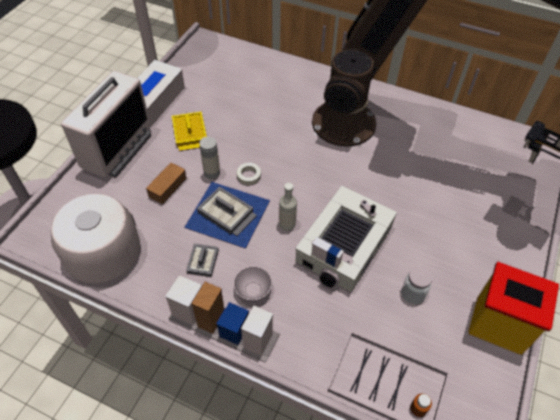

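View pics/side1.png

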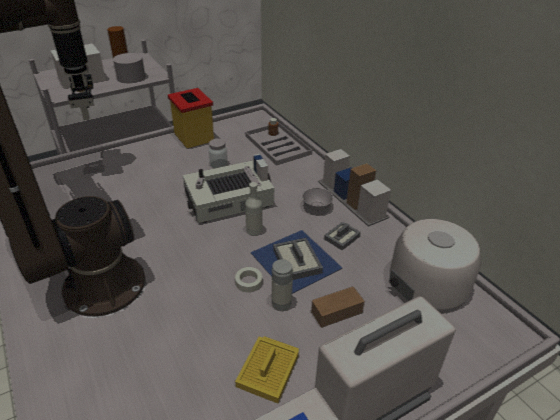

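Candidates for the filter: the grey cartridge on the blue pad at scene (226,208), the yellow look-alike at (189,130) and the small filter at (203,260). I choose the grey one on the blue pad, and check it with a crop.

```bash
cat >> h.py <<'E'
def plan(tgt,yaw,step=0.055,turn=0.18,st=None):
    """rows to target xyz, yaw (rad); shift along tool axes first, then turn"""
    s=st or arm.get_state(); p=np.array(s['eef_pos']); y=s['ee_rot'][2]
    d=np.array(tgt)-p; dy=(yaw-y+np.pi)%(2*np.pi)-np.pi
    n=max(1,int(np.ceil(max(np.linalg.norm(d)/step,abs(dy)/turn))))
    print('from',np.round(p,4),'yaw',round(np.degrees(y),1),'d',np.round(d,4),'dyaw',round(np.degrees(dy),1),'rows',n)
    off=[];
    cp=p.copy(); cy=y
    rs=round(-dy/n,3)
    for i in range(n):
        w=(p+d*(i+1)/n)-cp
        c,s_=np.cos(cy),np.sin(cy)
        o=[round(v,4) for v in (w[0]*c+w[1]*s_, -w[2], -w[0]*s_+w[1]*c)]
        cp=cp+np.array([o[0]*c-o[2]*s_, o[0]*s_+o[2]*c, -o[1]]); cy-=rs
        off.append(o)
    for k in range(0,n,5): print(off[k:k+5], [rs]*len(off[k:k+5]))
E
python3 - <<'E'
from h import *
a=cv2.imread('pics/scene0.png')
c=np.hstack([cv2.resize(a[170:250,170:270],(400,320),interpolation=3),cv2.resize(a[180:280,290:410],(384,320),interpolation=3)])
cv2.imwrite('pics/crop0.png',c)
plan([0.405,0.245,0.27],np.radians(149))
E
```

```text
from [0.1498 0.6581 0.1879] yaw -102.8 d [ 0.2552 -0.4131  0.0821] dyaw -108.2 rows 11
[[np.float64(0.0315), np.float64(-0.0075), np.float64(0.031)], [np.float64(0.0257), np.float64(-0.0074), np.float64(0.0358)], [np.float64(0.0192), np.float64(-0.0075), np.float64(0.0398)], [np.float64(0.0121), np.float64(-0.0075), np.float64(0.0424)], [np.float64(0.0046), np.float64(-0.0074), np.float64(0.0439)]] [np.float64(0.172), np.float64(0.172), np.float64(0.172), np.float64(0.172), np.float64(0.172)]
[[np.float64(-0.0029), np.float64(-0.0075), np.float64(0.0441)], [np.float64(-0.0104), np.float64(-0.0075), np.float64(0.0429)], [np.float64(-0.0176), np.float64(-0.0074), np.float64(0.0405)], [np.float64(-0.0243), np.float64(-0.0075), np.float64(0.0368)], [np.float64(-0.0302), np.float64(-0.0075), np.float64(0.0322)]] [np.float64(0.172), np.float64(0.172), np.float64(0.172), np.float64(0.172), np.float64(0.172)]
[[np.float64(-0.0353), np.float64(-0.0074), np.float64(0.0265)]] [np.float64(0.172)]
```

View pics/crop0.png

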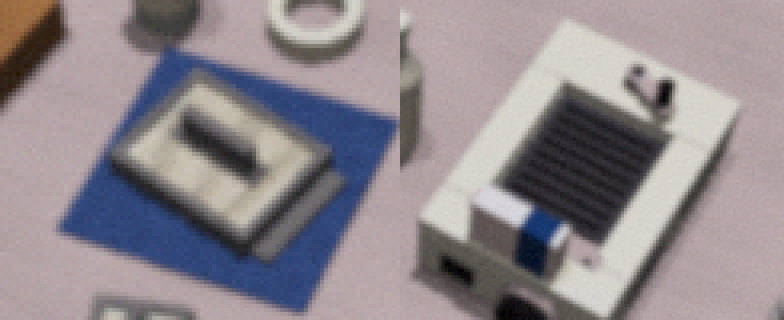

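The crop confirms the grey frame with white pleats and the tongue to the right (the +y side). The keeper's knob, at about (660,95) in the crop, is near the bay's edge. Next I move above the knob.

Emit:
move_arm([
  [0.0315, -0.0075, 0.031],
  [0.0257, -0.0075, 0.0358],
  [0.0192, -0.0075, 0.0398],
  [0.0121, -0.0075, 0.0424],
  [0.0046, -0.0075, 0.0439],
], jaw=[0, 0, 0, 0, 0], roll=[0.172, 0.172, 0.172, 0.172, 0.172])

```text
t: 2.12
eef_pos: [0.2664, 0.4691, 0.2258]
ee_rot: [-1.571, 0.0, -2.66]
force: [0.6, -0.1, 0.2]
width: 0.0878
```

Emit:
move_arm([
  [-0.003, -0.0075, 0.0441],
  [-0.0104, -0.0075, 0.0429],
  [-0.0176, -0.0075, 0.0405],
  [-0.0243, -0.0075, 0.0368],
  [-0.0302, -0.0075, 0.0322],
], jaw=[0.4, 0.4, 0.4, 0.4, 0.4], roll=[0.172, 0.172, 0.172, 0.172, 0.172], grip_force=10)

```text
t: 2.75
eef_pos: [0.3824, 0.2814, 0.2635]
ee_rot: [-1.572, 0.0, 2.763]
force: [1.4, 0.5, 0.3]
width: 0.0528
```

Emit:
move_arm([
  [-0.0353, -0.0075, 0.0265],
  [0, 0, 0],
], jaw=[0.4, 0.4], roll=[0.172, 0])

```text
t: 3.0
eef_pos: [0.4063, 0.2432, 0.2713]
ee_rot: [-1.572, 0.0, 2.591]
force: [-0.2, 0.2, 0.5]
width: 0.052
```

```bash
cat >> h.py <<'E'
def T():
    s=arm.get_state(); M=np.eye(4); M[:3,:3]=R.from_euler('xyz',s['ee_rot']).as_matrix(); M[:3,3]=s['eef_pos']; return M,s
def wproj(p,M,X):
    """world pts-> wrist pixel"""
    C=M@p['hand_eye']; x=(np.c_[np.atleast_2d(X),np.ones(len(np.atleast_2d(X)))]@np.linalg.inv(C).T)[:,:3]
    f=210/np.tan(np.radians(p['fovy']/2)); rho=np.hypot(x[:,0],x[:,1]); th=np.arctan2(rho,x[:,2])
    return np.c_[p['cx']+f*th*x[:,0]/rho,p['cy']+f*th*x[:,1]/rho]
def wray(p,M,uv,z):
    """wrist pixel -> world pt on plane z"""
    C=M@p['hand_eye']; f=210/np.tan(np.radians(p['fovy']/2)); d=np.array(uv,float)-[p['cx'],p['cy']]; r=np.hypot(*d); th=r/f
    v=C[:3,:3]@np.r_[np.sin(th)*d/r,np.cos(th)]; o=C[:3,3]; return o+v*(z-o[2])/v[2]
E
python3 - <<'E'
from h import *
M,s=T(); print(s['t'],s['eef_pos'],np.degrees(s['ee_rot']),s['width'],s['q'])
p=snap('wrist','w1.png')
print(p['fovy'],p['cx'],p['cy'],p['hand_eye'])
for t in ['bay','lip','keeper_knob','blower','slim_carton']:
    print(t,[(np.round(d['position'],4).tolist(),round(d['p'],2)) for d in arm.landmark_of(p,t)][:3])
E
```

```text
3.0 [0.4062515  0.24320294 0.27128538] [-9.00873188e+01  2.77020915e-02  1.48479482e+02] 0.05199551943170109 [ 9.56866124e-01 -2.93574526e-02 -2.73778848e-01  3.97312234e-04
 -1.32482323e+00 -1.50709902e+00]
65.70646984690485 283.4407902977437 207.99638740606412 [[ 9.99999299e-01  1.04139010e-03  5.64242459e-04 -2.39026660e-04]
 [-2.12431410e-04 -3.10965767e-01  9.50421089e-01 -1.96609072e-01]
 [ 1.16521920e-03 -9.50420542e-01 -3.10965328e-01  8.57975741e-02]
 [ 0.00000000e+00  0.00000000e+00  0.00000000e+00  1.00000000e+00]]
bay [([0.4969, 0.1883, 0.068], 0.71)]
lip [([0.5749, 0.1758, 0.0768], 0.6)]
keeper_knob [([0.4166, 0.2376, 0.1331], 0.69)]
blower [([0.498, 0.1907, 0.0006], 0.58)]
slim_carton [([0.6156, 0.1693, 0.0877], 0.75), ([0.7511, -0.0001, -0.0032], 0.25)]
```

View pics/w1.png

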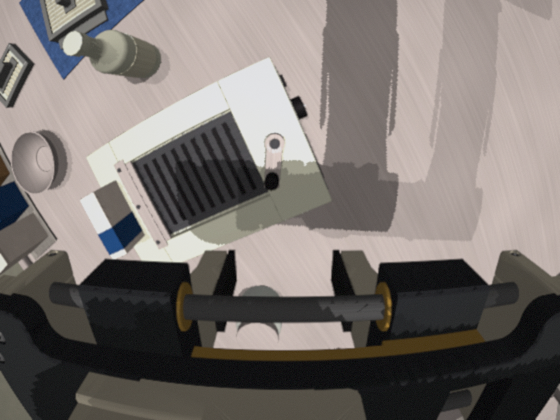

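Wrist view: the blower is in full sight, with the keeper pivot at (274,143), the knob at (271,182), the bay slats at about (200,175) and the lip screws at (122,163)-(158,242). Next I refine the geometry from these pixels.

```bash
python3 - <<'E'
from h import *
a=cv2.imread('pics/w1.png')
cv2.imwrite('pics/c1.png',cv2.resize(a[50:260,80:340],(780,630)[:2] if 0 else (740,598),interpolation=3))
M,s=T(); p={'fovy':65.70646984690485,'cx':283.44,'cy':208.0,'hand_eye':np.array([[9.99999299e-01,1.04139010e-03,5.64242459e-04,-2.39026660e-04],[-2.12431410e-04,-3.10965767e-01,9.50421089e-01,-1.96609072e-01],[1.16521920e-03,-9.50420542e-01,-3.10965328e-01,8.57975741e-02],[0,0,0,1]])}
np.save('he.npy',p['hand_eye'])
for n,uv,z in [('pivot',(274,143),.105),('knob',(271.5,181.5),.132)]: print(n,wray(p,M,uv,z))
# model overlay
for yaw in (-9,):
    y=np.radians(yaw)
    B=np.array([.497,.1875]); 
    def W(x,yy,z): return [B[0]+x*np.cos(y)-yy*np.sin(y),B[1]+x*np.sin(y)+yy*np.cos(y),z]
    pts=[W(-.0725,-.058,.086),W(-.0725,.058,.086),W(.074,.058,.086),W(.074,-.058,.086),W(-.14,.095,.086),W(-.14,-.095,.086),W(.135,.095,.086),W(.135,-.095,.086),W(-.105,0,.104)]
    q=wproj(p,M,pts); print(q.round(1))
    sc=740/260
    b=cv2.imread('pics/c1.png')
    for u in q: cv2.drawMarker(b,(int((u[0]-80+.5)*sc),int((u[1]-50+.5)*sc)),(0,0,255),0,14,1)
    cv2.imwrite('pics/c1b.png',b)
E
```

```text
pivot [0.39119885 0.20291363 0.105     ]
knob [0.41252072 0.23418731 0.132     ]
[[228.7 108.4]
 [266.9 196.8]
 [166.4 237. ]
 [127.3 158.2]
 [329.1 203.8]
 [270.3  56.9]
 [144.8 272.9]
 [ 82.9 152.7]
 [272.9 144.6]]
```

View pics/c1b.png

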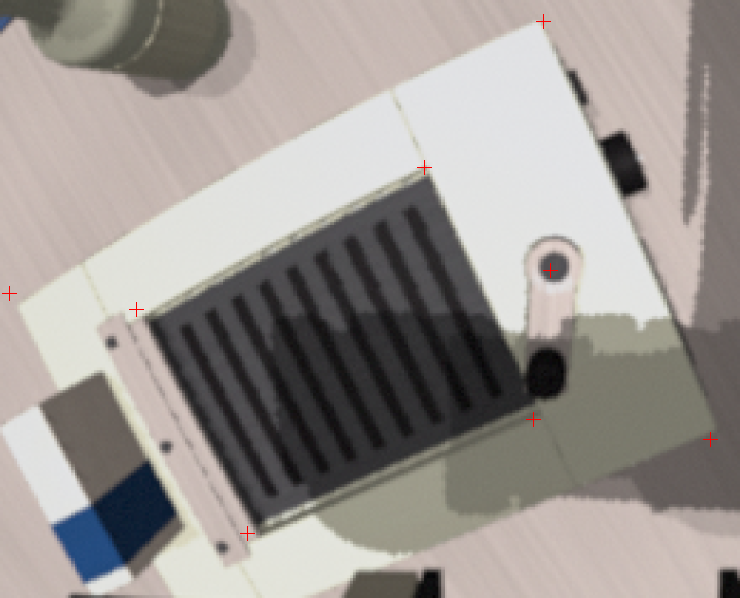

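```bash
python3 - <<'E'
from h import *
from scipy.optimize import least_squares
M,s=T(); p={'fovy':65.70646984690485,'cx':283.44,'cy':208.0,'hand_eye':np.load('he.npy')}
P=np.array([(-.0725,-.058,.086),(-.0725,.058,.086),(.074,-.058,.086),(.074,.058,.086),(-.14,-.095,.086),(-.14,.095,.086),(.135,-.095,.086),(-.105,0,.105)])
c=np.array([(431,177),(528,404),(150,318),(258,533),(541,23),(716,431),(17,304),(554,267)])*260/740+[80,50]-.3
def W(b):
    k,sn=np.cos(b[2]),np.sin(b[2]); return np.c_[b[0]+P[:,0]*k-P[:,1]*sn,b[1]+P[:,0]*sn+P[:,1]*k,P[:,2]]
r=least_squares(lambda b:(wproj(p,M,W(b))-c).ravel(),[.497,.1875,-.157],loss='soft_l1')
print(r.x,np.degrees(r.x[2]),(wproj(p,M,W(r.x))-c).round(1).tolist())
b=r.x; pv=W(b)[-1,:2]; kn=np.array([.4125,.2342]); d=kn-pv; print(pv,np.hypot(*d),np.arctan2(d[1],d[0])-b[2])
E
```

```text
[ 0.49506832  0.19027492 -0.13247671] -7.590356510354461 [[-1.5, -3.3], [4.8, 4.5], [-3.1, -0.5], [-0.2, 1.8], [0.2, -1.6], [1.0, 0.6], [-1.1, -0.0], [0.4, 0.3]]
[0.39098835 0.20414432] 0.03696072165253615 1.0820701132216506
```

```bash
python3 - <<'E'
from h import *
from scipy.optimize import least_squares
M,s=T(); p={'fovy':65.70646984690485,'cx':283.44,'cy':208.0,'hand_eye':np.load('he.npy')}
P=np.array([(-.0725,-.058,.070),(-.0725,.058,.070),(-.14,-.095,.086),(-.14,.095,.086),(.135,-.095,.086),(-.105,0,.105)])
c=np.array([(431,177),(528,404),(541,23),(716,431),(17,304),(554,267)])*260/740+[80,50]-.3
def W(b):
    k,sn=np.cos(b[2]),np.sin(b[2]); return np.c_[b[0]+P[:,0]*k-P[:,1]*sn,b[1]+P[:,0]*sn+P[:,1]*k,P[:,2]]
r=least_squares(lambda b:(wproj(p,M,W(b))-c).ravel(),[.497,.1875,-.157],loss='soft_l1')
print(r.x,np.degrees(r.x[2]),(wproj(p,M,W(r.x))-c).round(1).tolist())
b=r.x; pv=W(b)[-1,:2]; kn=np.array([.4125,.2342]); d=kn-pv; print(pv,np.hypot(*d),np.arctan2(d[1],d[0])-b[2])
E
```

```text
[ 0.49584503  0.18998147 -0.13373361] -7.662371445203452 [[0.0, -3.3], [4.6, 1.2], [-0.4, -1.3], [0.3, 0.9], [-1.6, -0.0], [-0.3, 0.6]]
[0.39178258 0.20398168] 0.03663821447459199 1.103539771939961
```

```bash
python3 - <<'E'
from h import *
plan([0.4135,0.235,0.109],np.radians(147))
E
```

```text
from [0.4047 0.2457 0.2701] yaw 148.9 d [ 0.0088 -0.0107 -0.1611] dyaw -1.9 rows 3
[[np.float64(-0.0044), np.float64(0.0537), np.float64(0.0015)], [np.float64(-0.0044), np.float64(0.0537), np.float64(0.0015)], [np.float64(-0.0044), np.float64(0.0537), np.float64(0.0015)]] [np.float64(0.011), np.float64(0.011), np.float64(0.011)]
```

```bash
python3 - <<'E'
from h import *
from scipy.optimize import least_squares
M=np.eye(4); M[:3,:3]=R.from_euler('xyz',[-90.087,.0277,148.479],degrees=True).as_matrix(); M[:3,3]=[0.4062515,0.24320294,0.27128538]
p={'fovy':65.70646984690485,'cx':283.44,'cy':208.0,'hand_eye':np.load('he.npy')}
P=np.array([(-.0725,-.058,.070),(-.0725,.058,.070),(-.14,-.095,.086),(-.14,.095,.086),(.135,-.095,.086),(-.105,0,.105)])
c=np.array([(431,177),(528,404),(541,23),(716,431),(17,304),(554,267)])*260/740+[80,50]-.3
def W(b):
    k,sn=np.cos(b[2]),np.sin(b[2]); return np.c_[b[0]+P[:,0]*k-P[:,1]*sn,b[1]+P[:,0]*sn+P[:,1]*k,P[:,2]]
r=least_squares(lambda b:(wproj(p,M,W(b))-c).ravel(),[.497,.1875,-.157],loss='soft_l1')
print(r.x,np.degrees(r.x[2]),(wproj(p,M,W(r.x))-c).round(1).tolist())
kn=wray(p,M,(271.5,181.5),.132)[:2]
b=r.x; pv=W(b)[-1,:2]; d=kn-pv; print(kn,pv,np.hypot(*d),np.arctan2(d[1],d[0])-b[2])
E
```

```text
[ 0.49744383  0.18722477 -0.14036507] -8.042326317566088 [[0.1, -3.2], [4.6, 1.0], [-0.4, -1.1], [0.2, 0.7], [-1.1, 0.0], [-0.3, 0.6]]
[0.41442205 0.23201636] [0.39347651 0.20191475] 0.03667181630901534 1.1032408463828212
```

Emit:
move_arm([
  [-0.005, 0.0537, 0.0018],
  [-0.005, 0.0537, 0.0018],
  [-0.005, 0.0537, 0.0018],
  [0, 0, 0],
], jaw=[0.4, 0.4, 0.4, 0.4], roll=[0.011, 0.011, 0.011, 0])

```text
t: 3.8
eef_pos: [0.4126, 0.2306, 0.1062]
ee_rot: [-1.563, -0.001, 2.564]
force: [0.1, 0.8, 1.2]
width: 0.0524
```

Emit:
move_arm([
  [0, 0, 0],
  [0, 0, 0],
  [0, 0, 0],
  [0, 0, 0],
], jaw=[1, 1, 1, 1], roll=[0, 0, 0, 0], grip_force=8)

```text
t: 4.3
eef_pos: [0.4152, 0.233, 0.1101]
ee_rot: [-1.572, 0.0, 2.564]
force: [0.0, 0.5, -0.3]
width: 0.0183
```

```bash
python3 - <<'E'
from h import *
M,s=T(); print(s['t'],s['eef_pos'],np.degrees(s['ee_rot']),s['width'],s['force'])
p=snap('wrist','w2.png')
E
```

```text
4.3 [0.415227   0.23295334 0.1101071 ] [-9.00906421e+01  7.79461908e-03  1.46888651e+02] 0.018280716261128985 [ 0.00637359  0.46758703 -0.33707983]
```

View pics/w2.png

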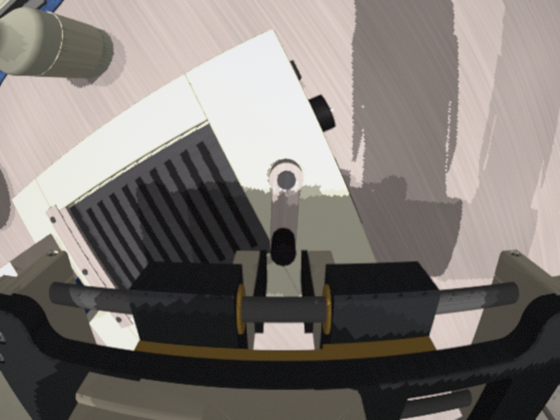

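```bash
python3 - <<'E'
from h import *
M,s=T(); print(s['width'],s['eef_pos'])
p={'fovy':65.70646984690485,'cx':283.44,'cy':208.0,'hand_eye':np.load('he.npy')}
X=[(M@[0,-.019,0,1])[:3],(M@[0,0,0,1])[:3],(M@[0,-.022,.0095,1])[:3],(M@[0,-.022,.0195,1])[:3]]
print(np.array(X),wproj(p,M,X))
print(wray(p,M,(283,240),.132),wray(p,M,(283,245),.132))
E
```

```text
0.014392069821784889 [0.41511468 0.23280644 0.1098667 ]
[[0.4151022  0.23279071 0.12886669]
 [0.41511468 0.23280644 0.1098667 ]
 [0.40991039 0.22483113 0.13185669]
 [0.40444739 0.21645524 0.13184617]] [[283.60754769 251.51197483]
 [283.58770607 238.98023589]
 [283.63319189 239.13748525]
 [283.65716656 223.17654828]]
[0.41048775 0.22503911 0.132     ] [0.41224822 0.22774214 0.132     ]
```

Emit:
move_arm([
  [0, 0, 0],
], jaw=[1], roll=[0])

```text
t: 4.47
eef_pos: [0.415, 0.2326, 0.1094]
ee_rot: [-1.571, 0.0, 2.564]
force: [0.4, 0.1, 0.2]
width: 0.0041
```

```bash
python3 - <<'E'
from h import *
a=cv2.imread('pics/w2.png')
p=snap('wrist','w3.png')
cv2.imwrite('pics/c3.png',cv2.resize(p['pixels'][140:300,200:370],(680,640)[:2] if 0 else (637,600),interpolation=3))
E
```

```text
(no output)
```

View pics/c3.png

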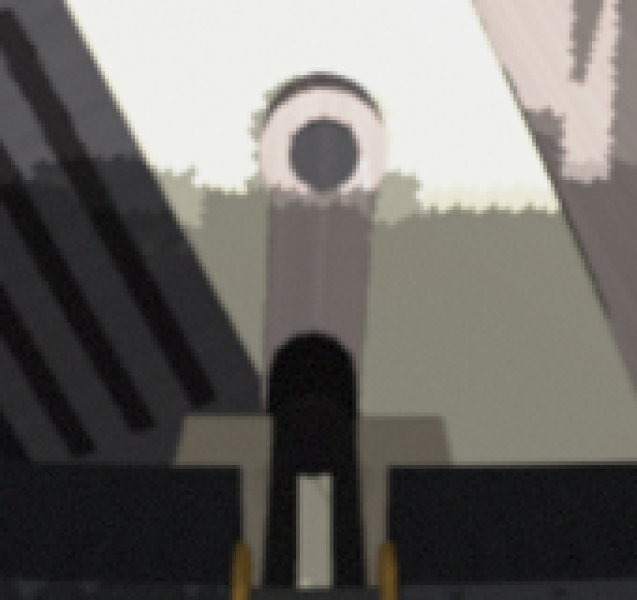

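```bash
python3 - <<'E'
from h import *
M,s=T(); print(s['width'],s['eef_pos'])
p={'fovy':65.70646984690485,'cx':283.44,'cy':208.0,'hand_eye':np.load('he.npy')}
f=160/600
for n,(u,v),z in [('pivot',(324,155),.105),('knobtop near edge(far from cam)',(312,335),.132),('knob ctr',(312,375),.132),('knob base near',(312,335),.104)]:
    print(n,wray(p,M,(200+u*f,140+v*f),z))
print(wproj(p,M,[(M@[0,0,.0095,1])[:3],(M@[.002,-.0,-.0095,1])[:3]])) 
q=snap('side','s3.png'); cv2.imwrite('pics/s3c.png',cv2.resize(q['pixels'][150:230,160:290],(780,480),interpolation=3))
for t in ['keeper_knob']: print(arm.landmark_of(q,t))
E
```

```text
0.002104628564847541 [0.41498004 0.23255818 0.10936446]
pivot [0.39284398 0.20180514 0.105     ]
knobtop near edge(far from cam) [0.40648364 0.21906027 0.132     ]
knob ctr [0.41014878 0.2246899  0.132     ]
knob base near [0.41263078 0.22847682 0.104     ]
[[283.60716422 225.55045183]
 [286.55443729 251.94455616]]
[{'position': [0.4142, 0.2327, 0.1335], 'p': 0.5}]
```

View pics/s3c.png

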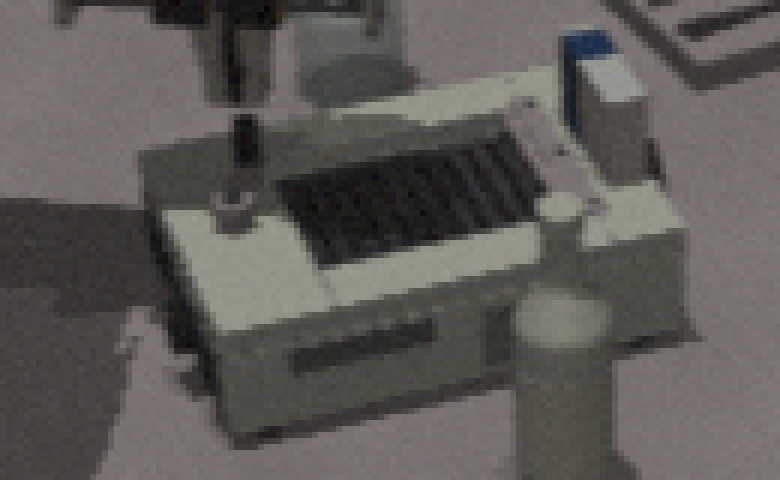

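```bash
python3 - <<'E'
from h import *
q=arm.grab_frame('side'); M,s=T()
Rc=R.from_euler('xyz',q['attitude']).as_matrix(); f=210/np.tan(np.radians(q['fovy']/2))
def pr(X):
    x=Rc.T@(np.array(X)-q['position']); return np.array([q['cx']+f*x[0]/x[2],q['cy']+f*x[1]/x[2]])
for X in [s['eef_pos'],[.4142,.2335,.132],[.4142,.2335,.104],[.393,.202,.105],[.393+.04*.56,.202+.04*.83,.132]]:
    u=pr(X); print(np.round(X,3),u.round(1),((u-[160,150])*6).round(0))
E
```

```text
[0.415 0.233 0.109] [200.  175.7] [240. 154.]
[0.414 0.234 0.132] [199.1 170.1] [234. 120.]
[0.414 0.234 0.104] [199.8 176.8] [239. 161.]
[0.393 0.202 0.105] [197.6 182.9] [226. 197.]
[0.415 0.235 0.132] [199.2 169.7] [235. 118.]
```

```bash
python3 - <<'E'
from h import *
M,s=T()
p={'fovy':65.70646984690485,'cx':283.44,'cy':208.0,'hand_eye':np.load('he.npy')}
for y in (0,-.019,-.038,-.066):
    for z in (.0095,-.0095):
        X=[(M@[x,y,z,1])[:3] for x in (-.047,-.026,.026,.047)]; print(y,z,wproj(p,M,X).round(0).tolist())
a=cv2.imread('pics/w1.png'); cv2.imwrite('pics/c1f.png',cv2.resize(a[230:350,170:390],(790,431),interpolation=3))
E
```

```text
0 0.0095 [[212.0, 225.0], [244.0, 225.0], [324.0, 226.0], [355.0, 225.0]]
0 -0.0095 [[214.0, 251.0], [245.0, 252.0], [322.0, 252.0], [353.0, 251.0]]
-0.019 0.0095 [[206.0, 236.0], [240.0, 237.0], [327.0, 237.0], [361.0, 237.0]]
-0.019 -0.0095 [[209.0, 264.0], [242.0, 265.0], [326.0, 265.0], [358.0, 264.0]]
-0.038 0.0095 [[199.0, 250.0], [236.0, 251.0], [331.0, 251.0], [369.0, 250.0]]
-0.038 -0.0095 [[202.0, 280.0], [238.0, 281.0], [329.0, 281.0], [365.0, 280.0]]
-0.066 0.0095 [[185.0, 275.0], [228.0, 276.0], [339.0, 276.0], [382.0, 275.0]]
-0.066 -0.0095 [[190.0, 307.0], [231.0, 309.0], [336.0, 309.0], [377.0, 307.0]]
```

View pics/c1f.png

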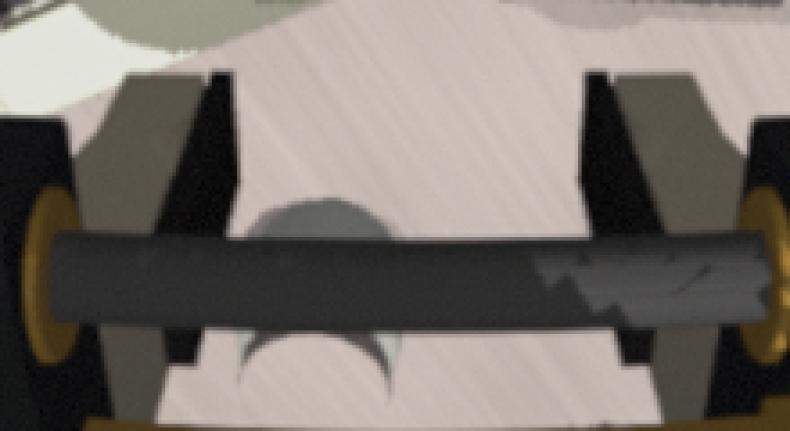

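Both views agree on something unexpected. The fingertips show at tool y of about −38 mm: wrist pixel rows 250/280, and side view about 38 mm above the reported TCP. The jaws therefore closed above the knob. I reopen, lower a little and check again.

Emit:
move_arm([
  [0, 0, 0],
  [0, 0, 0],
  [0, 0, 0],
  [0, 0.015, -0.001],
  [0, 0, 0],
], jaw=[0.4, 0.4, 0.4, 0.4, 0.4], roll=[0, 0, 0, 0, 0])

```text
t: 5.3
eef_pos: [0.4147, 0.2326, 0.0927]
ee_rot: [-1.568, -0.001, 2.563]
force: [0.0, -1.3, -0.2]
width: 0.0451
```

```bash
python3 - <<'E'
from h import *
M,s=T(); print(s['t'],s['eef_pos'],s['width'],s['force'])
q=snap('side','s4.png'); cv2.imwrite('pics/s4c.png',cv2.resize(q['pixels'][150:230,160:290],(780,480),interpolation=3))
p=snap('wrist','w4.png')
E
```

```text
5.3 [0.41465594 0.2325591  0.09266355] 0.04512590681454856 [ 0.02188636 -1.26872122 -0.18837909]
```

View pics/s4c.png

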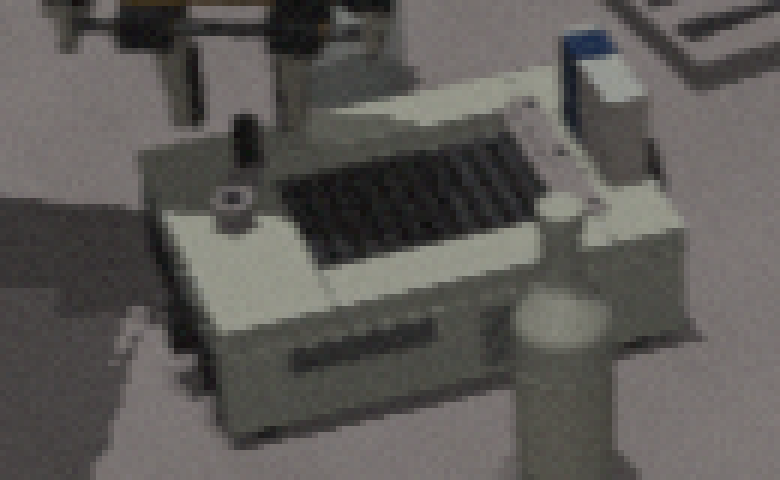

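View pics/w4.png

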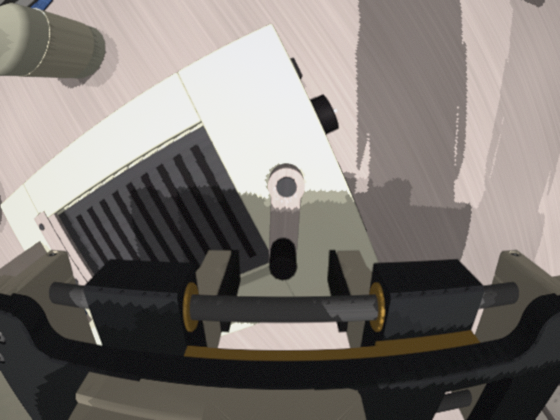

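The side view shows the tips at (185,125) and (290,130), about level with the knob top at (245,118). That confirms the true tips are about 38 mm behind the reported TCP. I lower a further 23 mm and close on the knob.

Emit:
move_arm([
  [0, 0.012, -0.001],
  [0, 0.011, -0.001],
  [0, 0, 0],
  [0, 0, 0],
  [0, 0, 0],
], jaw=[0.4, 0.4, 1, 1, 1], roll=[0, 0, 0, 0, 0], grip_force=8)

```text
t: 6.02
eef_pos: [0.4168, 0.2353, 0.0716]
ee_rot: [-1.571, 0.0, 2.564]
force: [0.7, 0.6, 0.2]
width: 0.0283
```

Emit:
move_arm([
  [0, 0, 0],
  [0, 0, 0],
], jaw=[1, 1], roll=[0, 0])

```text
t: 6.28
eef_pos: [0.4168, 0.2353, 0.0715]
ee_rot: [-1.571, 0.0, 2.564]
force: [1.1, 0.2, 0.5]
width: 0.0154
```

```bash
python3 - <<'E'
from h import *
M,s=T(); print(s['t'],s['eef_pos'],np.degrees(s['ee_rot']),s['width'],s['force'])
p=snap('wrist','w5.png')
cv2.imwrite('pics/c5.png',cv2.resize(p['pixels'][140:300,200:370],(637,600),interpolation=3))
E
```

```text
6.275 [0.41681128 0.23526483 0.07153034] [-9.00385905e+01  9.00523706e-03  1.46889072e+02] 0.015366629767452993 [1.11012532 0.1738226  0.51020203]
```

View pics/c5.png

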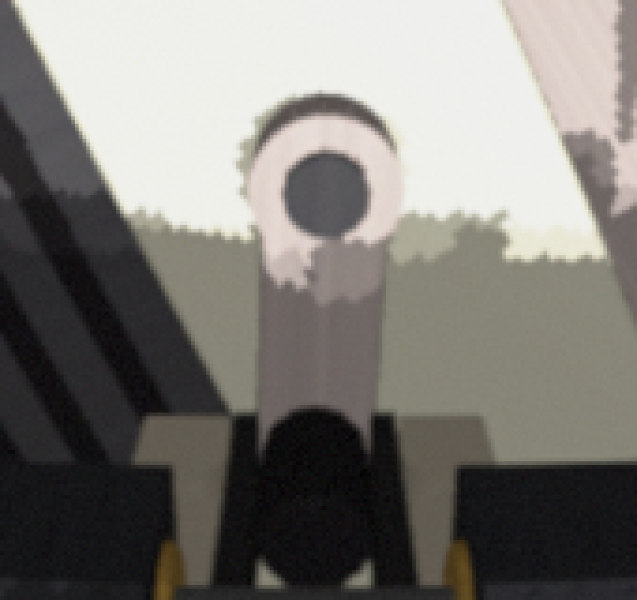

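Emit:
move_arm([
  [0, 0, 0],
  [0.0043, 0, 0.0002],
  [0.0043, 0, 0.0002],
  [0.0043, 0, 0.0002],
  [0.0043, 0, 0.0002],
], jaw=[1, 1, 1, 1, 1], roll=[0, -0.105, -0.105, -0.105, -0.105])

```text
t: 6.95
eef_pos: [0.4012, 0.242, 0.0715]
ee_rot: [-1.572, 0.001, 2.987]
force: [2.7, 0.7, 0.3]
width: 0.0153
```

Emit:
move_arm([
  [0.0043, 0, 0.0002],
  [0, 0, 0],
], jaw=[1, 1], roll=[-0.105, 0])

```text
t: 7.2
eef_pos: [0.3967, 0.2426, 0.0716]
ee_rot: [-1.572, 0.001, 3.088]
force: [2.1, 2.9, -0.1]
width: 0.0159
```

```bash
python3 - <<'E'
from h import *
M,s=T(); print(s['t'],s['eef_pos'],np.degrees(s['ee_rot']),s['width'],s['force'])
p=snap('wrist','w6.png')
E
```

```text
7.2 [0.39671388 0.24255002 0.0715508 ] [-9.00730949e+01  4.55429745e-02  1.76956181e+02] 0.01588984107092417 [ 2.07378059  2.89106281 -0.05048334]
```

View pics/w6.png

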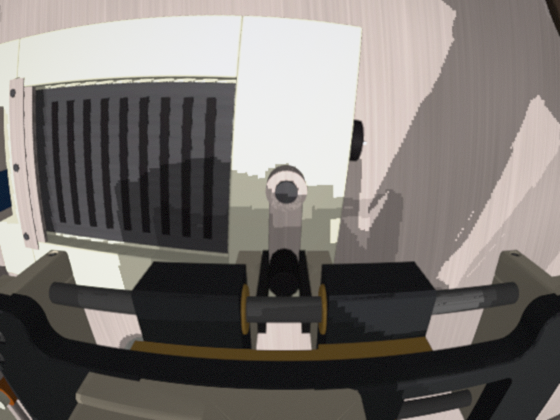

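The keeper now points straight out, from pivot (287,188) to knob (285,265), square to the bay's side at about 1.66 rad. The bay is clear. I release, rise and re-measure the blower.

Emit:
move_arm([
  [0, 0, 0],
  [0, 0, 0],
  [0, -0.05, 0],
  [0, -0.06, 0],
  [0, -0.06, 0],
], jaw=[0.4, 0.4, 0.4, 0.4, 0.4], roll=[0, 0, 0, 0, 0])

```text
t: 7.88
eef_pos: [0.396, 0.2411, 0.2429]
ee_rot: [-1.57, -0.001, 3.088]
force: [1.5, 1.2, -0.8]
width: 0.0516
```

Emit:
move_arm([
  [0.0, -0.02, 0.0],
  [0, 0, 0],
], jaw=[0.4, 0.4], roll=[0, 0])

```text
t: 8.12
eef_pos: [0.3968, 0.2421, 0.2627]
ee_rot: [-1.573, 0.002, 3.088]
force: [-0.4, -0.5, -0.9]
width: 0.0521
```

```bash
python3 - <<'E'
from h import *
M,s=T(); print(s['t'],s['eef_pos'],np.degrees(s['ee_rot']),s['width'],s['force'],s['qd'])
p=snap('wrist','w7.png'); np.savez('w7.npz',M=M)
M2,_=T(); print(M2[:3,3])
for t in ['bay','lip','keeper_knob','blower']: print(t,[(np.round(d['position'],4).tolist(),round(d['p'],2)) for d in arm.landmark_of(p,t)][:3])
plan([.542,-.198,.22],np.radians(166))
E
```

```text
8.125 [0.39679764 0.24214601 0.26274162] [-9.01409834e+01  8.83274382e-02  1.76915791e+02] 0.05214102796821662 [-0.44852507 -0.53870935 -0.85867651] [ 0.00124816  0.02761963 -0.05710138 -0.01663172  0.02611293  0.00188505]
[0.39618569 0.24165312 0.26115894]
bay [([0.4946, 0.1858, 0.0706], 0.84)]
lip [([0.5757, 0.1765, 0.0794], 0.78)]
keeper_knob [([0.3968, 0.2455, 0.1371], 0.62)]
blower []
from [0.3959 0.2412 0.2599] yaw 176.9 d [ 0.1461 -0.4392 -0.0399] dyaw -10.9 rows 9
[[np.float64(-0.0188), np.float64(0.0044), np.float64(0.0479)], [np.float64(-0.0198), np.float64(0.0045), np.float64(0.0474)], [np.float64(-0.0208), np.float64(0.0044), np.float64(0.0471)], [np.float64(-0.0218), np.float64(0.0044), np.float64(0.0466)], [np.float64(-0.0228), np.float64(0.0045), np.float64(0.0461)]] [np.float64(0.021), np.float64(0.021), np.float64(0.021), np.float64(0.021), np.float64(0.021)]
[[np.float64(-0.0237), np.float64(0.0044), np.float64(0.0456)], [np.float64(-0.0247), np.float64(0.0044), np.float64(0.0451)], [np.float64(-0.0256), np.float64(0.0045), np.float64(0.0446)], [np.float64(-0.0265), np.float64(0.0044), np.float64(0.0441)]] [np.float64(0.021), np.float64(0.021), np.float64(0.021), np.float64(0.021)]
```

View pics/w7.png

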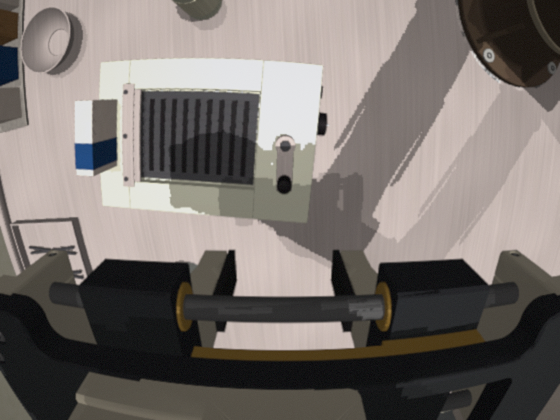

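```bash
python3 - <<'E'
from h import *
a=cv2.imread('pics/w7.png'); cv2.imwrite('pics/c7.png',cv2.resize(a[50:230,80:340],(780,540),interpolation=3))
E
```

```text
(no output)
```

View pics/c7.png

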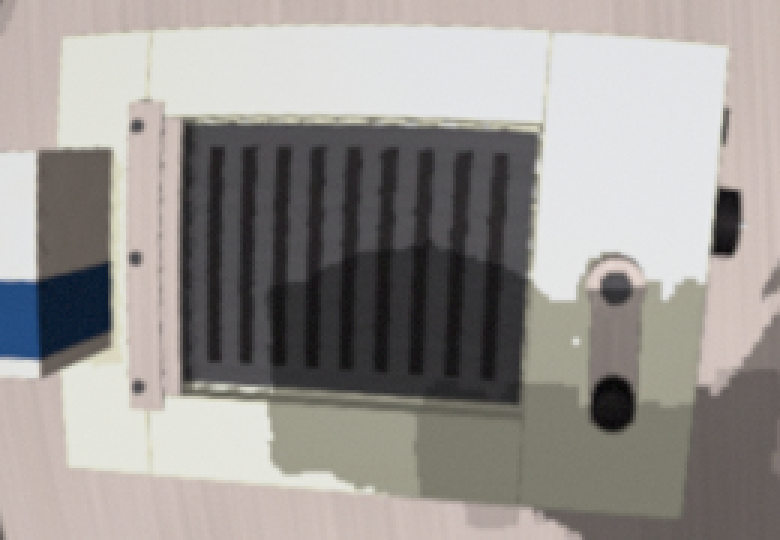

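Emit:
move_arm([
  [-0.0188, 0.0044, 0.0479],
  [-0.0198, 0.0044, 0.0474],
  [-0.0208, 0.0044, 0.0471],
  [-0.0218, 0.0044, 0.0466],
  [-0.0228, 0.0044, 0.0461],
], jaw=[0.4, 0.4, 0.4, 0.4, 0.4], roll=[0.021, 0.021, 0.021, 0.021, 0.021])

```text
t: 9.0
eef_pos: [0.4776, -0.004, 0.2384]
ee_rot: [-1.57, -0.001, 2.983]
force: [1.8, 0.7, 0.3]
width: 0.0527
```

Emit:
move_arm([
  [-0.0237, 0.0044, 0.0456],
  [-0.0247, 0.0044, 0.0451],
  [0, 0, 0],
], jaw=[0.4, 0.4, 0.4], roll=[0.021, 0.021, 0])

```text
t: 9.38
eef_pos: [0.5098, -0.1027, 0.2284]
ee_rot: [-1.569, -0.004, 2.937]
force: [-0.0, 0.5, 0.1]
width: 0.0527
```

The crop shows the deck corners at (727,46), (682,517), (63,37) and (68,466), the lip edge at x≈183 and the pivot at (616,287). I fit these, and look at the filter.

```bash
python3 - <<'E'
from h import *
from scipy.optimize import least_squares
p={'fovy':65.70646984690485,'cx':283.44,'cy':208.0,'hand_eye':np.load('he.npy')}
M=np.load('w7.npz')['M']
P=np.array([(-.14,-.095,.086),(-.14,.095,.086),(.135,-.095,.086),(.135,.095,.086),(-.0725,-.058,.086),(-.0725,.058,.086),(.074,-.058,.086),(.074,.058,.086),(-.105,0,.105)])
c=np.array([(727,46),(682,517),(63,37),(68,466),(541,124),(519,410),(183,118),(183,397),(616,287)])/3+[80,50]-.3
def W(b):
    k,sn=np.cos(b[2]),np.sin(b[2]); return np.c_[b[0]+P[:,0]*k-P[:,1]*sn,b[1]+P[:,0]*sn+P[:,1]*k,P[:,2]+b[3]]
r=least_squares(lambda b:np.r_[(wproj(p,M,W(b))-c).ravel(),b[3]*200],[.497,.1875,-.157,0],loss='soft_l1')
print(r.x,np.degrees(r.x[2]),(wproj(p,M,W(r.x))-c).round(1).tolist())
M,s=T(); q=snap('wrist','w8.png'); np.savez('w8.npz',M=M)
print(s['eef_pos'],s['ee_rot'])
for t in ['filter','tongue','pad']: print(t,[(np.round(d['position'],4).tolist(),round(d['p'],2)) for d in arm.landmark_of(q,t)][:3])
E
```

```text
[ 0.49768093  0.18697533 -0.13314108 -0.00314893] -7.628422225732038 [[0.1, -0.4], [-0.5, 0.0], [-0.2, 0.1], [0.4, 0.2], [0.2, 0.2], [1.0, 2.6], [-0.0, -0.1], [-0.3, -0.8], [-0.4, -0.3]]
[ 0.50978285 -0.10266207  0.22838551] [-1.56917386 -0.00362463  2.93681577]
filter [([0.5408, -0.1982, 0.0053], 0.79)]
tongue [([0.5618, -0.1152, 0.005], 0.82)]
pad []
```

View pics/w8.png

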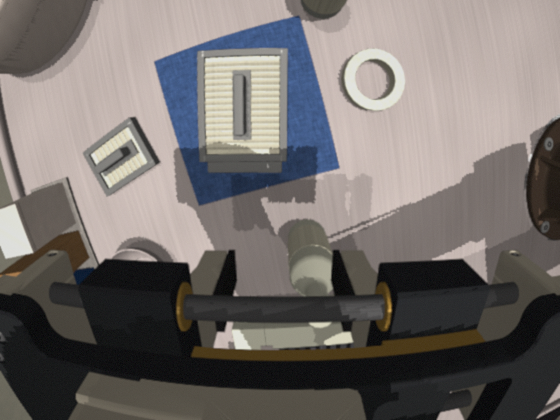

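```bash
python3 - <<'E'
from h import *
a=cv2.imread('pics/w8.png'); cv2.imwrite('pics/c8.png',cv2.resize(a[35:185,180:310],(520,600),interpolation=3))
E
```

```text
(no output)
```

View pics/c8.png

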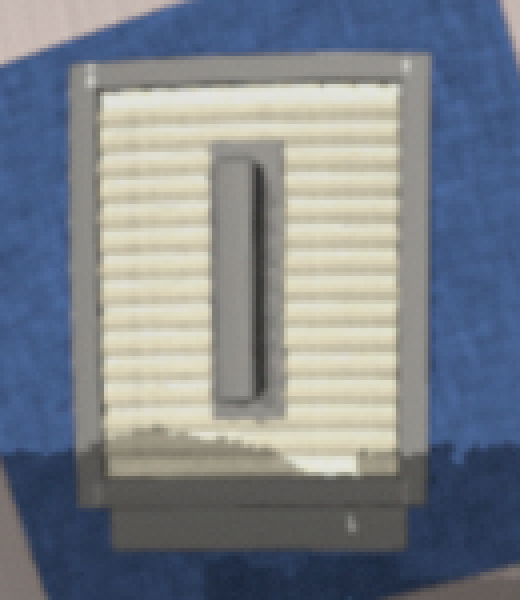

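```bash
python3 - <<'E'
from h import *
from scipy.optimize import least_squares
p={'fovy':65.70646984690485,'cx':283.44,'cy':208.0,'hand_eye':np.load('he.npy')}
M=np.load('w8.npz')['M']
P=np.array([(-.07,.055,.029),(-.07,-.055,.029),(.07,-.055,.029),(.07,.055,.029),(.088,-.049,.004),(.088,.049,.004),(-.035,-.006,.059),(-.035,.006,.059),(.035,-.006,.059),(.035,.006,.059)])
c=np.array([(430,54),(70,65),(79,506),(427,505),(112,550),(405,550),(215,157),(251,157),(217,402),(253,402)])/4+[180,35]-.3
def W(b):
    k,sn=np.cos(b[2]),np.sin(b[2]); return np.c_[b[0]+P[:,0]*k-P[:,1]*sn,b[1]+P[:,0]*sn+P[:,1]*k,P[:,2]+b[3]]
r=least_squares(lambda b:np.r_[(wproj(p,M,W(b))-c).ravel(),b[3]*200],[.542,-.198,1.33,0],loss='soft_l1')
print(r.x,np.degrees(r.x[2]),(wproj(p,M,W(r.x))-c).round(1).tolist())
M,s=T(); print(s['eef_pos'],np.degrees(s['ee_rot']))
F=r.x; k,sn=np.cos(F[2]),np.sin(F[2])
plan([F[0],F[1],.06],F[2]+np.pi/2)
E
```

```text
[ 0.54137168 -0.19833764  1.35714152 -0.00148361] 77.75848135926202 [[0.2, -0.2], [-0.1, -0.2], [-0.5, 0.4], [-0.3, 0.4], [0.7, -0.7], [0.3, -0.7], [-0.8, 0.3], [0.9, -0.0], [-1.0, 0.3], [0.5, 0.2]]
[ 0.50985622 -0.09915375  0.23010737] [-8.99921227e+01 -3.99458641e-02  1.68576872e+02]
from [ 0.5099 -0.0992  0.2301] yaw 168.6 d [ 0.0315 -0.0992 -0.1701] dyaw -0.8 rows 4
[[np.float64(-0.0126), np.float64(0.0425), np.float64(0.0227)], [np.float64(-0.0128), np.float64(0.0426), np.float64(0.0227)], [np.float64(-0.0128), np.float64(0.0425), np.float64(0.0227)], [np.float64(-0.0129), np.float64(0.0425), np.float64(0.0226)]] [np.float64(0.004), np.float64(0.004), np.float64(0.004), np.float64(0.004)]
```

Filter fit: origin (0.541, −0.198), yaw 77.8°, with the tongue toward the blower and sub-pixel residuals. I go to a grip 11 mm behind its centre, so that it tends to hang tongue-low. The tip height allows for the 38 mm.

```bash
python3 - <<'E'
from h import *
plan([.539,-.209,.05],np.radians(167.8))
E
```

```text
from [ 0.5099 -0.0992  0.2301] yaw 168.6 d [ 0.0291 -0.1098 -0.1801] dyaw -0.8 rows 4
[[np.float64(-0.0126), np.float64(0.045), np.float64(0.0255)], [np.float64(-0.0126), np.float64(0.0451), np.float64(0.0254)], [np.float64(-0.0128), np.float64(0.045), np.float64(0.0254)], [np.float64(-0.0128), np.float64(0.045), np.float64(0.0254)]] [np.float64(0.003), np.float64(0.003), np.float64(0.003), np.float64(0.003)]
```

Emit:
move_arm([
  [-0.0127, 0.045, 0.0254],
  [-0.0127, 0.045, 0.0254],
  [-0.0127, 0.045, 0.0254],
  [-0.0127, 0.045, 0.0254],
  [0, 0, 0],
], jaw=[0.4, 0.4, 0.4, 0.4, 0.4], roll=[0.003, 0.003, 0.003, 0.003, 0])

```text
t: 10.2
eef_pos: [0.5368, -0.2092, 0.0467]
ee_rot: [-1.57, -0.007, 2.929]
force: [-0.4, -0.9, 0.5]
width: 0.0525
```

```bash
python3 - <<'E'
from h import *
M,s=T(); print(s['t'],s['eef_pos'],np.degrees(s['ee_rot']),s['width'],s['force'])
q=snap('wrist','w9.png'); np.savez('w9.npz',M=M)
M,s=T(); print(s['eef_pos'],np.degrees(s['ee_rot']))
E
```

```text
10.2 [ 0.53682054 -0.2091906   0.04669892] [-89.95806553  -0.3954966  167.83450207] 0.0525487320920065 [-0.42540068 -0.93986995  0.53995435]
[ 0.53839375 -0.20888403  0.0490667 ] [-89.96438322  -0.19099493 167.88308864]
```

View pics/w9.png

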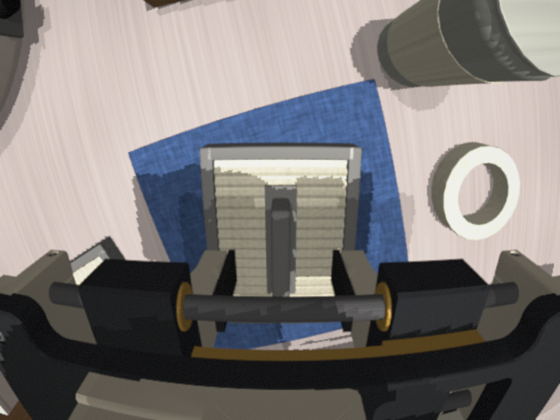

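The rib at column 282 is centred between the pads (235 and 332). I lower and grip lightly.

Emit:
move_arm([
  [0, 0.025, 0],
  [0, 0.015, 0],
  [0, 0.009, 0],
  [0, 0, 0],
], jaw=[0.4, 0.4, 0.4, 0.4], roll=[0, 0, 0, 0])

```text
t: 10.75
eef_pos: [0.5394, -0.2091, 0.0016]
ee_rot: [-1.571, -0.0, 2.93]
force: [-0.1, 0.5, -0.3]
width: 0.0523
```

```bash
python3 - <<'E'
from h import *
M,s=T(); print(s['t'],s['eef_pos'],np.degrees(s['ee_rot']),s['width'],s['force'])
q=snap('side','s10.png'); cv2.imwrite('pics/s10c.png',cv2.resize(q['pixels'][200:300,230:360],(780,600),interpolation=3))
E
```

```text
10.75 [ 0.53935334 -0.20912722  0.00160541] [-8.99948231e+01 -8.01184846e-03  1.67894746e+02] 0.052346474159850526 [-0.12080653  0.53309243 -0.34681819]
```

View pics/s10c.png

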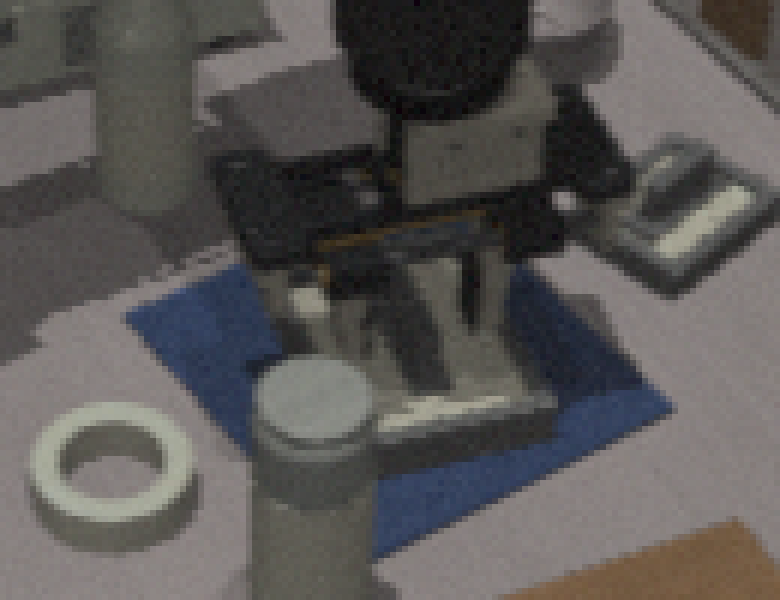

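The side view shows the fingers straddling the rib correctly, with no contact force. For gravity to do the tilting I want the grip further back, at x −25 mm, so I shift 14 mm, lower 4 mm and close at 6 N.

Emit:
move_arm([
  [0, 0, 0.014],
  [0, 0.004, 0],
  [0, 0, 0],
  [0, 0, 0],
  [0, 0, 0],
], jaw=[0.4, 0.4, 0.8, 1, 1], roll=[0, 0, 0, 0, 0], grip_force=6)

```text
t: 11.42
eef_pos: [0.5364, -0.2232, -0.0025]
ee_rot: [-1.571, 0.0, 2.93]
force: [-0.6, 0.9, -0.7]
width: 0.0273
```

Emit:
move_arm([
  [0, 0, 0],
  [0, 0, 0],
  [0, 0, 0],
], jaw=[1, 1, 1], roll=[0, 0, 0])

```text
t: 11.8
eef_pos: [0.5363, -0.2232, -0.0025]
ee_rot: [-1.571, -0.0, 2.93]
force: [-0.7, 0.7, 1.5]
width: 0.0121
```

```bash
python3 - <<'E'
from h import *
M,s=T(); print(s['t'],s['eef_pos'],np.degrees(s['ee_rot']),s['width'],s['force'])
v=np.array([-113,43.])
pr=v
for k in range(1,11):
    a=np.radians(1.9*k); n=np.array([v[0]*np.cos(a)+v[1]*np.sin(a), v[1]*np.cos(a)-v[0]*np.sin(a)]); print(k,1.9*k,(n-pr).round(1),(n-v).round(1)); pr=n
E
```

```text
11.8 [ 0.53632883 -0.22317751 -0.00250417] [-8.99989049e+01 -3.06880392e-03  1.67862143e+02] 0.012067100298294855 [-0.6521782   0.68524413  1.46832702]
1 1.9 [1.5 3.7] [1.5 3.7]
2 3.8 [1.6 3.7] [3.1 7.4]
3 5.699999999999999 [1.7 3.6] [ 4.8 11. ]
4 7.6 [1.9 3.6] [ 6.7 14.6]
5 9.5 [2.  3.5] [ 8.6 18.1]
6 11.399999999999999 [2.1 3.4] [10.7 21.5]
7 13.299999999999999 [2.2 3.4] [12.9 24.8]
8 15.2 [2.3 3.3] [15.2 28.1]
9 17.099999999999998 [2.4 3.2] [17.6 31.3]
10 19.0 [2.5 3.1] [20.2 34.4]
```

Emit:
move_arm([
  [0, -0.0037, -0.0015],
  [0, -0.0037, -0.0016],
  [0, -0.0036, -0.0017],
  [0, -0.0036, -0.0019],
  [0, -0.0035, -0.002],
], jaw=[1, 1, 1, 1, 1], roll=[0, 0, 0, 0, 0])

```text
t: 12.42
eef_pos: [0.5382, -0.2146, 0.0159]
ee_rot: [-1.571, 0.0, 2.93]
force: [-0.2, 0.4, -3.1]
width: 0.0117
```

Emit:
move_arm([
  [0, -0.0034, -0.0021],
  [0, -0.0034, -0.0022],
  [0, -0.0033, -0.0023],
  [0, -0.0032, -0.0024],
  [0, 0, 0],
], jaw=[1, 1, 1, 1, 1], roll=[0, 0, 0, 0, 0])

```text
t: 13.05
eef_pos: [0.5403, -0.2058, 0.0292]
ee_rot: [-1.571, 0.001, 2.93]
force: [-0.1, 0.3, -2.9]
width: 0.0121
```

```bash
python3 - <<'E'
from h import *
M,s=T(); print(s['t'],s['eef_pos'],np.degrees(s['ee_rot']),s['width'],s['force'])
q=snap('side','s11.png'); cv2.imwrite('pics/s11c.png',cv2.resize(q['pixels'][200:300,230:360],(780,600),interpolation=3))
q=snap('wrist','w11.png')
E
```

```text
13.05 [ 0.54031567 -0.2057862   0.02917668] [-9.00021974e+01  2.93880119e-02  1.67869233e+02] 0.012085636999202 [-0.13269079  0.34065242 -2.93318604]
```

View pics/s11c.png

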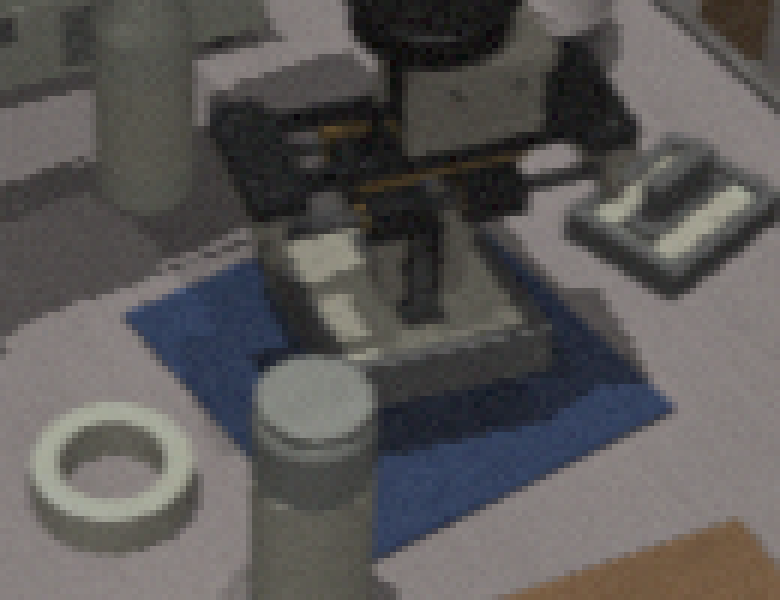

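View pics/w11.png

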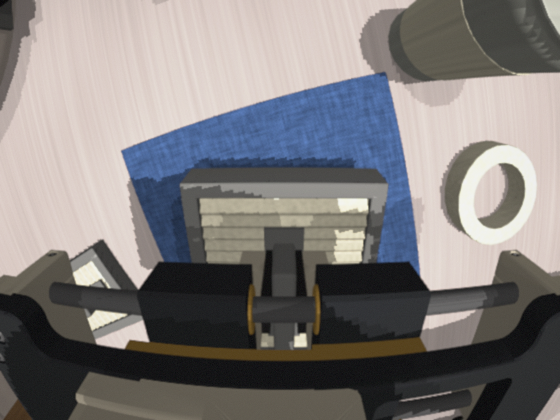

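```bash
python3 - <<'E'
from h import *
a=cv2.imread('pics/w11.png'); cv2.imwrite('pics/c11.png',cv2.resize(a[150:280,160:410],(750,390),interpolation=3))
M,s=T(); np.savez('w11.npz',M=M)
E
```

```text
(no output)
```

View pics/c11.png

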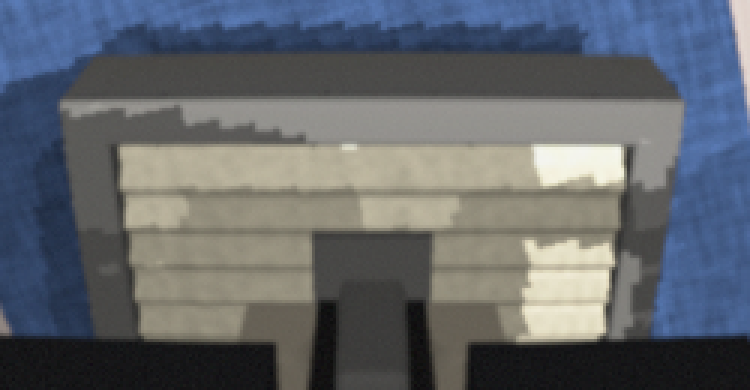

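```bash
cat >> h.py <<'E'
from scipy.optimize import least_squares
PW={'fovy':65.70646984690485,'cx':283.44,'cy':208.0,'hand_eye':np.load('he.npy')}
def fitf(M,P,c,b0):
    """filter pose in tool-ish world: x,y,z,yaw,tilt (tilt>0: tongue low)"""
    P=np.array(P,float)
    def W(b):
        return P@R.from_euler('ZY',[b[3],b[4]]).as_matrix().T+b[:3]
    r=least_squares(lambda b:(wproj(PW,M,W(b))-c).ravel(),b0,x_scale=[.01,.01,.01,.1,.1],loss='soft_l1')
    res=(wproj(PW,M,W(r.x))-c).round(1).tolist()
    Rm=R.from_euler('ZY',[r.x[3],r.x[4]]).as_matrix()
    print('origin',r.x[:3].round(4),'yaw',np.degrees(r.x[3]).round(2),'tilt',np.degrees(r.x[4]).round(2),'tongue',(Rm@[.088,0,0]+r.x[:3]).round(4),res)
    return r.x
E
python3 - <<'E'
from h import *
M=np.load('w11.npz')['M']
P=[(-.07,-.055,.025),(-.07,.055,.025),(-.07,-.055,0),(-.07,.055,0),(-.035,-.006,.055),(-.035,.006,.055)]
c=np.array([(61,99),(684,99),(97,55),(652,57),(340,282),(407,282)])/3+[160,150]-.3
fitf(M,P,c,[.541,-.198,.02,1.357,.2])
E
```

```text
origin [ 0.544  -0.1873  0.0539] yaw 77.74 tilt -13.79 tongue [ 0.5622 -0.1038  0.0749] [[0.1, -16.0], [0.1, -15.3], [0.8, 0.6], [-2.1, 0.6], [-3.1, 0.5], [2.7, 0.6]]
```

```bash
python3 - <<'E'
from h import *
M=np.load('w11.npz')['M']
P=[(-.07,-.055,.025),(-.07,.055,.025),(-.07,-.055,0),(-.07,.055,0),(-.035,-.006,.055),(-.035,.006,.055)]
c=np.array([(61,99),(684,99),(97,55),(652,57),(340,282),(407,282)])/3+[160,150]-.3
for z in (.0,.02,.04):
  for t in (0,.15,.3):
    Rm=R.from_euler('ZY',[1.357,t]).as_matrix(); print(z,t,(wproj(PW,M,np.array(P)@Rm.T+[.541,-.198,z])-c).round(0).tolist())
fitf(M,P[:4],c[:4],[.541,-.198,.02,1.357,.2])
P[4]=(-.035,-.006,.055)
fitf(M,P,c,[.541,-.198,.02,1.357,.3])
E
```

```text
0.0 0 [[18.0, -38.0], [-16.0, -37.0], [15.0, -28.0], [-14.0, -28.0], [1.0, -31.0], [1.0, -31.0]]
0.0 0.15 [[14.0, -29.0], [-12.0, -28.0], [11.0, -25.0], [-11.0, -25.0], [1.0, -13.0], [1.0, -13.0]]
0.0 0.3 [[10.0, -16.0], [-8.0, -15.0], [8.0, -19.0], [-7.0, -19.0], [1.0, 4.0], [0.0, 5.0]]
0.02 0 [[9.0, -34.0], [-7.0, -33.0], [8.0, -24.0], [-7.0, -24.0], [0.0, -18.0], [2.0, -18.0]]
0.02 0.15 [[4.0, -23.0], [-2.0, -22.0], [4.0, -21.0], [-3.0, -21.0], [0.0, 2.0], [2.0, 2.0]]
0.02 0.3 [[-0.0, -9.0], [3.0, -8.0], [-1.0, -15.0], [2.0, -15.0], [0.0, 22.0], [2.0, 22.0]]
0.04 0 [[-2.0, -28.0], [4.0, -27.0], [-1.0, -20.0], [2.0, -20.0], [-1.0, -1.0], [4.0, -1.0]]
0.04 0.15 [[-7.0, -16.0], [10.0, -15.0], [-6.0, -16.0], [7.0, -16.0], [-1.0, 21.0], [4.0, 21.0]]
0.04 0.3 [[-13.0, 1.0], [16.0, 1.0], [-11.0, -9.0], [12.0, -9.0], [-1.0, 43.0], [4.0, 43.0]]
origin [ 0.5439 -0.1865  0.0314] yaw 77.83 tilt 6.4 tongue [ 0.5624 -0.101   0.0216] [[-0.0, -0.1], [0.7, 0.2], [0.1, 0.1], [-0.9, -0.2]]
origin [ 0.544  -0.1873  0.0539] yaw 77.74 tilt -13.79 tongue [ 0.5622 -0.1038  0.0749] [[0.1, -16.0], [0.1, -15.3], [0.8, 0.6], [-2.1, 0.6], [-3.1, 0.5], [2.7, 0.6]]
```

The fit on the rear-edge pixels gives a tilt of only about 6°, with the tongue about 17 mm off the pad, so 6 N holds too firmly to let it pivot. I try the minimum grip to let the tongue end sink.

Emit:
move_arm([
  [0, 0, 0],
  [0, 0, 0],
  [0, 0, 0],
  [0, 0, 0],
], jaw=[1, 1, 1, 1], roll=[0, 0, 0, 0], grip_force=3)

```text
t: 13.65
eef_pos: [0.54, -0.206, 0.0288]
ee_rot: [-1.571, -0.0, 2.929]
force: [-0.7, 0.5, -2.6]
width: 0.0119
```

```bash
python3 - <<'E'
from h import *
M,s=T(); print(s['t'],s['eef_pos'],s['width'],s['force'],s['moment'])
q=snap('wrist','w12.png'); np.savez('w12.npz',M=M)
cv2.imwrite('pics/c12.png',cv2.resize(q['pixels'][150:280,160:410],(750,390),interpolation=3))
E
```

```text
13.65 [ 0.53999345 -0.2059606   0.02882673] 0.011870072619244658 [-0.71312748  0.51586813 -2.55855923] [ 0.0486773   0.00923125 -0.00402327]
```

View pics/c12.png

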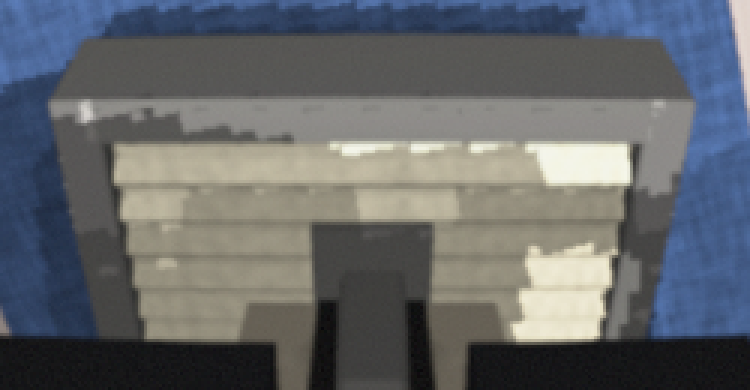

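```bash
python3 - <<'E'
from h import *
M=np.load('w12.npz')['M']
P=[(-.07,-.055,.025),(-.07,.055,.025),(-.07,-.055,0),(-.07,.055,0)]
c=np.array([(49,99),(695,99),(90,38),(656,38)])/3+[160,150]-.3
b=fitf(M,P,c,[.541,-.198,.02,1.357,.2])
Rm=R.from_euler('ZY',[b[3],b[4]]).as_matrix()
print('tips in filter', Rm.T@(M[:3,3]+[0,0,.038]-b[:3]))
E
```

```text
origin [ 0.5427 -0.1927  0.0276] yaw 77.91 tilt 14.15 tongue [ 0.5606 -0.1093  0.006 ] [[0.6, -0.1], [-0.3, -0.1], [-0.9, 0.1], [0.5, 0.1]]
tips in filter [-0.02267315 -0.00012309  0.03478316]
```

Now the tilt is about 14° with the tongue down on the pad (z 6 mm). I raise along the arc to about 18°, then clamp firmly.

Emit:
move_arm([
  [0, -0.0033, -0.0023],
  [0, -0.0033, -0.0023],
  [0, -0.002, -0.001],
  [0, 0, 0],
  [0, 0, 0],
], jaw=[1, 1, 1, 1, 1], roll=[0, 0, 0, 0, 0], grip_force=3)

```text
t: 14.32
eef_pos: [0.5414, -0.2005, 0.0376]
ee_rot: [-1.571, 0.0, 2.93]
force: [0.2, -0.9, -2.4]
width: 0.0117
```

Emit:
move_arm([
  [0, 0, 0],
  [0, 0, 0],
], jaw=[1, 1], roll=[0, 0], grip_force=45)

```text
t: 14.58
eef_pos: [0.5414, -0.2006, 0.0375]
ee_rot: [-1.571, 0.0, 2.93]
force: [1.0, -0.1, -1.4]
width: 0.0117
```

```bash
python3 - <<'E'
from h import *
M,s=T(); print(s['t'],s['eef_pos'],s['width'],s['force'],s['moment'])
q=snap('wrist','w13.png'); np.savez('w13.npz',M=M)
cv2.imwrite('pics/c13.png',cv2.resize(q['pixels'][150:280,160:410],(750,390),interpolation=3))
E
```

```text
14.575 [ 0.54135837 -0.20059983  0.03753873] 0.01169077456725206 [ 0.97366692 -0.06438457 -1.44420119] [-0.10900981 -0.19283163 -0.05765132]
```

View pics/c13.png

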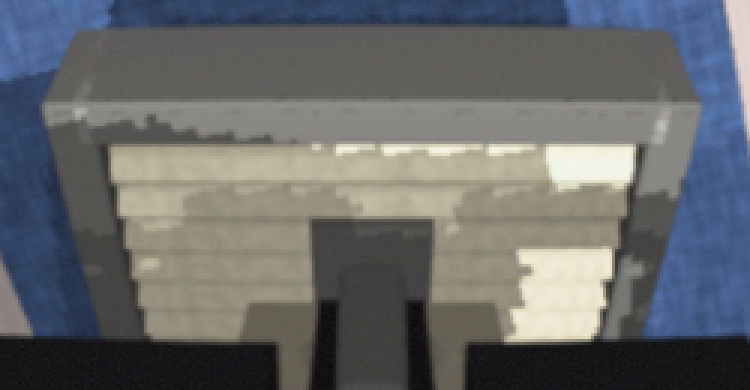

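```bash
python3 - <<'E'
from h import *
M=np.load('w13.npz')['M']
P=[(-.07,-.055,.025),(-.07,.055,.025),(-.07,-.055,0),(-.07,.055,0)]
c=np.array([(43,102),(701,102),(83,29),(664,29)])/3+[160,150]-.3
b=fitf(M,P,c,[.541,-.198,.02,1.357,.2])
Rm=R.from_euler('ZY',[b[3],b[4]]).as_matrix()
print('tips in filter', Rm.T@(M[:3,3]+[0,0,.038]-b[:3]))
E
```

```text
origin [ 0.5431 -0.1916  0.0343] yaw 77.91 tilt 19.32 tongue [ 0.5605 -0.1104  0.0052] [[0.6, -0.1], [-0.1, -0.0], [-0.8, 0.0], [0.2, 0.1]]
tips in filter [-0.02230719 -0.00017252  0.03586573]
```

Tilt is about 19°, clamped at 45 N, with the tongue edge 92 mm ahead of and 70 mm below the fingertips. I lift above bottle height, then carry and turn.

Emit:
move_arm([
  [0, -0.03, 0],
  [0, -0.05, 0],
  [0, -0.055, 0],
  [0, -0.055, 0],
  [0, -0.035, 0],
], jaw=[1, 1, 1, 1, 1], roll=[0, 0, 0, 0, 0])

```text
t: 15.25
eef_pos: [0.5416, -0.2005, 0.2653]
ee_rot: [-1.571, 0.003, 2.93]
force: [0.6, -0.5, -3.2]
width: 0.0117
```

```bash
python3 - <<'E'
from h import *
M,s=T(); print(s['t'],s['eef_pos'],s['width'],s['force'],s['moment'],s['q'])
plan([.4836,.1889,.265],np.radians(82.37),step=.04,turn=.125)
E
```

```text
15.25 [ 0.54157426 -0.20053237  0.26533695] 0.011697599201234449 [ 0.57337615 -0.47272934 -3.1530553 ] [ 0.02248913 -0.20522978 -0.02943414] [-1.59577486e-02  1.55990291e-01 -8.58977489e-02  1.60508303e-04
 -1.32619490e+00 -1.96050766e-01]
from [ 0.5416 -0.2005  0.2653] yaw 167.9 d [-5.800e-02  3.894e-01 -3.000e-04] dyaw -85.5 rows 12
[[np.float64(0.0116), np.float64(0.0), np.float64(-0.0307)], [np.float64(0.0152), np.float64(0.0001), np.float64(-0.0291)], [np.float64(0.0187), np.float64(-0.0), np.float64(-0.0269)], [np.float64(0.022), np.float64(0.0), np.float64(-0.0244)], [np.float64(0.0247), np.float64(0.0), np.float64(-0.0215)]] [np.float64(0.124), np.float64(0.124), np.float64(0.124), np.float64(0.124), np.float64(0.124)]
[[np.float64(0.0273), np.float64(0.0001), np.float64(-0.0183)], [np.float64(0.0293), np.float64(-0.0), np.float64(-0.0148)], [np.float64(0.0309), np.float64(0.0), np.float64(-0.011)], [np.float64(0.032), np.float64(0.0001), np.float64(-0.0071)], [np.float64(0.0327), np.float64(-0.0), np.float64(-0.0032)]] [np.float64(0.124), np.float64(0.124), np.float64(0.124), np.float64(0.124), np.float64(0.124)]
[[np.float64(0.0328), np.float64(0.0), np.float64(0.001)], [np.float64(0.0324), np.float64(0.0), np.float64(0.005)]] [np.float64(0.124), np.float64(0.124)]
```

Emit:
move_arm([
  [0.0116, 0, -0.0307],
  [0.0152, 0, -0.0291],
  [0.0187, 0, -0.0269],
  [0.022, 0, -0.0244],
  [0.0247, 0, -0.0215],
], jaw=[1, 1, 1, 1, 1], roll=[0.124, 0.124, 0.124, 0.124, 0.124])

```text
t: 15.88
eef_pos: [0.5163, -0.0372, 0.262]
ee_rot: [-1.57, -0.001, 2.305]
force: [0.3, -0.7, -3.6]
width: 0.0118
```

Emit:
move_arm([
  [0.0273, 0, -0.0183],
  [0.0293, 0, -0.0148],
  [0.0309, 0, -0.011],
  [0.032, 0, -0.0071],
  [0.0327, 0, -0.0032],
], jaw=[1, 1, 1, 1, 1], roll=[0.124, 0.124, 0.124, 0.124, 0.124])

```text
t: 16.5
eef_pos: [0.4922, 0.1251, 0.2621]
ee_rot: [-1.57, -0.0, 1.686]
force: [0.5, 0.9, -2.0]
width: 0.0117
```

Emit:
move_arm([
  [0.0328, 0, 0.001],
  [0.0324, 0, 0.005],
  [0, 0, 0],
  [0, 0, 0],
], jaw=[1, 1, 1, 1], roll=[0.124, 0.124, 0, 0])

```text
t: 17.0
eef_pos: [0.4829, 0.1888, 0.2621]
ee_rot: [-1.57, 0.001, 1.443]
force: [-0.4, -1.5, -2.5]
width: 0.0112
```

```bash
python3 - <<'E'
from h import *
M,s=T(); print(s['t'],s['eef_pos'],np.degrees(s['ee_rot']),s['width'],s['force'])
q=snap('wrist','w14.png'); np.savez('w14.npz',M=M)
M,s=T(); print(s['eef_pos'],np.degrees(s['ee_rot']))
q=snap('side','s14.png')
E
```

```text
17.0 [0.48287203 0.18876036 0.26209402] [-8.99568266e+01  3.61087755e-02  8.26860721e+01] 0.011165630651366613 [-0.39568956 -1.46487994 -2.46693885]
[0.48301903 0.18844879 0.26222489] [-8.99696253e+01  2.55557966e-02  8.26430764e+01]
```

View pics/w14.png

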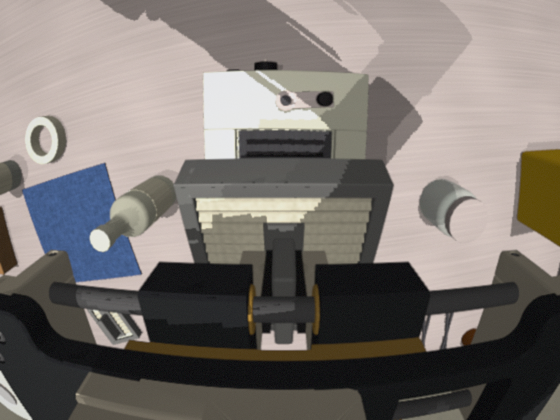

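View pics/s14.png

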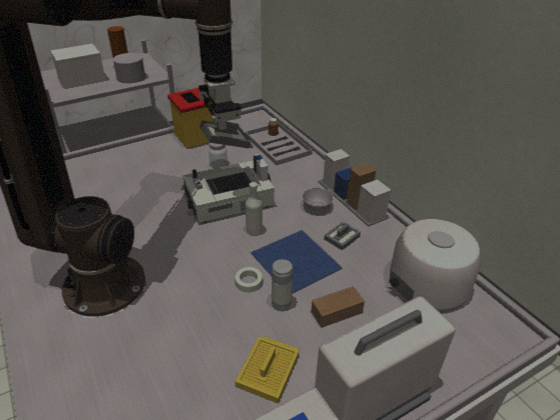

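Wrist view: the filter is held tilted over the blower. The front deck corners are near (204,73) and (368,72), the bay's front edge near row 130, and the pivot at (286,100).

```bash
python3 - <<'E'
from h import *
a=cv2.imread('pics/w14.png'); cv2.imwrite('pics/c14.png',cv2.resize(a[60:215,165:405],(792,512),interpolation=3))
E
```

View pics/c14.png

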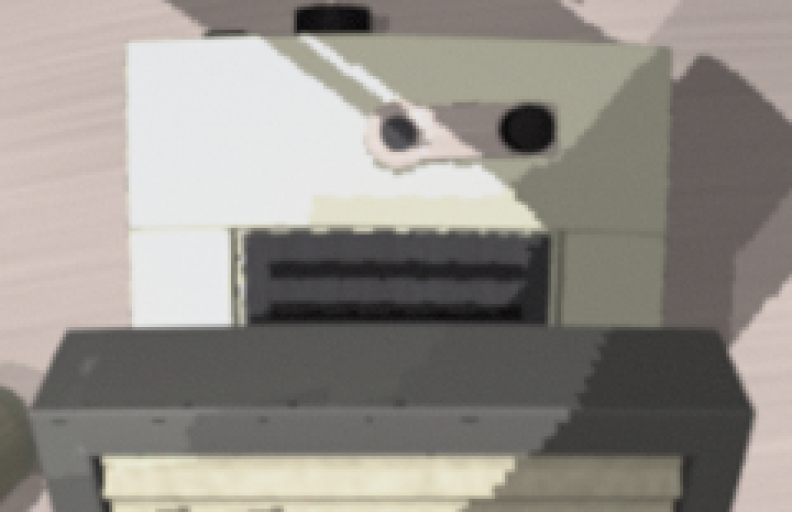

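```bash
python3 - <<'E'
from h import *
M=np.load('w14.npz')['M']
k=1/3.3; o=np.array([165,60])-.35
P=np.array([(-.14,-.095,.086),(-.14,.095,.086),(-.0725,-.058,.086),(-.0725,.058,.086),(-.105,0,.105)])
c=np.array([(128,42),(672,46),(232,230),(563,231),(398,130)])*k+o
def W(b):
    kk,sn=np.cos(b[2]),np.sin(b[2]); return np.c_[b[0]+P[:,0]*kk-P[:,1]*sn,b[1]+P[:,0]*sn+P[:,1]*kk,P[:,2]+b[3]]
r=least_squares(lambda b:np.r_[(wproj(PW,M,W(b))-c).ravel(),b[3]*200],[.497,.1875,-.157,0],loss='soft_l1')
print(r.x,np.degrees(r.x[2]),(wproj(PW,M,W(r.x))-c).round(1).tolist())
Pf=[(-.07,-.055,.025),(-.07,.055,.025),(-.07,-.055,0),(-.07,.055,0)]
cf=np.array([(31,410),(754,410),(66,330),(718,330)])*k+o
b=fitf(M,Pf,cf,[.49,.19,.25,-.13,.33])
Rm=R.from_euler('ZY',[b[3],b[4]]).as_matrix()
print('tips in filter', Rm.T@(M[:3,3]+[0,0,.038]-b[:3]))
Rb=R.from_euler('Z',r.x[2]).as_matrix(); g=np.r_[r.x[:2],r.x[3]]
print('tongue in blower',Rb.T@((Rm@[.088,0,0])+b[:3]-g),'origin',Rb.T@(b[:3]-g))
print('TCP in blower',Rb.T@(M[:3,3]-g))
E
```

```text
[ 0.4964129   0.18851017 -0.1327782  -0.00204051] -7.607630262341324 [[-0.6, -0.1], [-0.1, 0.0], [-0.0, -0.6], [0.3, -0.2], [0.3, 1.0]]
origin [0.4918 0.1876 0.26  ] yaw -7.24 tilt 19.46 tongue [0.5741 0.1771 0.2307] [[-0.6, 0.1], [0.5, 0.1], [0.9, -0.1], [-0.8, -0.1]]
tips in filter [-2.18413500e-02  3.11426733e-05  3.48357042e-02]
tongue in blower [ 0.07850443 -0.00098415  0.2326951 ] origin [-0.00446671 -0.00151798  0.2620124 ]
TCP in blower [-0.0134548  -0.00154467  0.26413453]
```

Blower yaw agrees at −7.6°. The filter hangs with its tongue at x 78.5, y −1.0 mm in the blower frame. I bring the tongue to x≈70 and lower it to about 20 mm above the floor.

Emit:
move_arm([
  [0.0013, 0.03, 0.008],
  [0, 0.05, 0],
  [0, 0.042, 0],
  [0, 0.02, 0],
  [0, 0, 0],
], jaw=[1, 1, 1, 1, 1], roll=[0.005, 0, 0, 0, 0])

```text
t: 17.73
eef_pos: [0.4747, 0.1898, 0.1192]
ee_rot: [-1.569, 0.003, 1.436]
force: [0.1, 0.6, -2.7]
width: 0.0116
```

Emit:
move_arm([
  [0, 0, 0],
  [0, 0, 0],
], jaw=[1, 1], roll=[0, 0])

```text
t: 17.98
eef_pos: [0.4763, 0.1917, 0.1218]
ee_rot: [-1.572, -0.002, 1.437]
force: [0.5, -0.6, -3.1]
width: 0.0117
```

```bash
python3 - <<'E'
from h import *
M,s=T(); print(s['t'],s['eef_pos'],np.degrees(s['ee_rot']),s['width'],s['force'])
q=snap('wrist','w15.png'); np.savez('w15.npz',M=M)
q2=snap('side','s15.png'); cv2.imwrite('pics/s15c.png',cv2.resize(q2['pixels'][110:230,150:300],(750,600),interpolation=3))
a=q['pixels']; cv2.imwrite('pics/c15.png',cv2.resize(a[60:215,165:405],(792,512),interpolation=3))
E
```

```text
17.975 [0.47627929 0.19168075 0.12178092] [-90.09157985  -0.09516882  82.3062933 ] 0.01168627980384081 [ 0.53012763 -0.63762267 -3.07219728]
```

View pics/s15c.png

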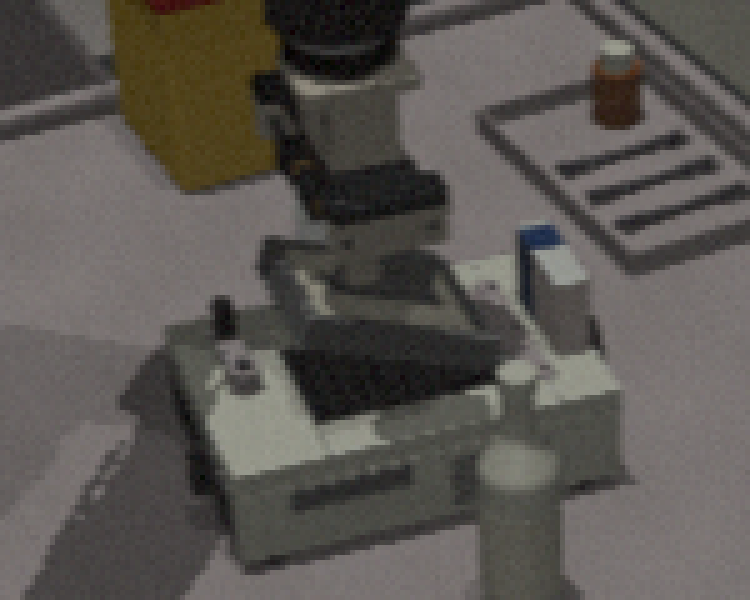

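View pics/c15.png

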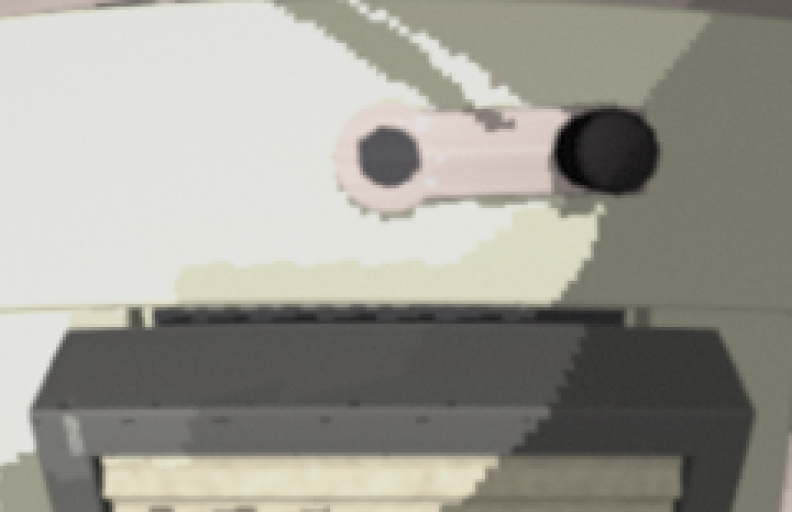

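Laterally the bay's mid (389) and the filter's mid (392) agree within about 0.6 mm, and the edges are parallel. I check the fore-aft distance.

```bash
cat >> h.py <<'E'
def relfit(M,P,c,Pf,cf,yb=-.1328,b0=(.4964,.1885),f0=(.48,.19,.12,-.13,.33)):
    P=np.array(P,float)
    def W(b):
        kk,sn=np.cos(yb+b[2]),np.sin(yb+b[2]); return np.c_[b[0]+P[:,0]*kk-P[:,1]*sn,b[1]+P[:,0]*sn+P[:,1]*kk,P[:,2]+b[3]]
    r=least_squares(lambda b:np.r_[(wproj(PW,M,W(b))-c).ravel(),b[3]*200,b[2]*100],[*b0,0,0],loss='soft_l1')
    print('blower',r.x.round(4),(wproj(PW,M,W(r.x))-c).round(1).tolist())
    b=fitf(M,Pf,cf,list(f0))
    Rm=R.from_euler('ZY',[b[3],b[4]]).as_matrix(); Rb=R.from_euler('Z',yb+r.x[2]).as_matrix(); g=np.r_[r.x[:2],r.x[3]]
    print('tips in filter', (Rm.T@(M[:3,3]+[0,0,.038]-b[:3])).round(4),'tongue in blower',(Rb.T@((Rm@[.088,0,0])+b[:3]-g)).round(4),'origin',(Rb.T@(b[:3]-g)).round(4))
    print('TCP in blower',(Rb.T@(M[:3,3]-g)).round(4))
E
python3 - <<'E'
from h import *
M=np.load('w15.npz')['M']; k=1/3.3; o=np.array([165,60])-.35
relfit(M,[(-.0725,-.058,.086),(-.0725,.058,.086),(-.105,0,.105)],np.array([(130,308),(648,308),(389,156)])*k+o,
 [(-.07,-.055,.025),(-.07,.055,.025),(-.07,-.055,0),(-.07,.055,0)],np.array([(31,410),(754,410),(66,330),(718,330)])*k+o)
M,s=T(); print(s['eef_pos'])
E
```

```text
blower [ 0.4965  0.1883 -0.0006 -0.0016] [[-0.1, -0.1], [0.2, -0.1], [-0.0, 0.2]]
origin [0.4852 0.1904 0.1197] yaw -7.65 tilt 19.33 tongue [0.5675 0.1793 0.0906] [[-0.6, 0.1], [0.5, 0.1], [0.9, -0.1], [-0.8, -0.1]]
tips in filter [-0.0218  0.0001  0.0349] tongue in blower [0.0715 0.0006 0.0922] origin [-0.0115  0.0006  0.1213]
TCP in blower [-0.0205  0.0007  0.1234]
[0.4759694  0.19161604 0.12142679]
```

Emit:
move_arm([
  [-0.0005, 0, 0.004],
  [0, 0.01, 0],
  [0, 0.008, 0],
  [0, 0, 0],
], jaw=[1, 1, 1, 1], roll=[0, 0, 0, 0])

```text
t: 18.58
eef_pos: [0.4714, 0.1913, 0.102]
ee_rot: [-1.571, 0.001, 1.437]
force: [-1.3, 0.8, -0.4]
width: 0.0117
```

Emit:
move_arm([
  [0, 0.002, 0],
  [0, 0.001, 0],
  [0, 0, 0],
], jaw=[1, 1, 1], roll=[0, 0, 0])

```text
t: 18.95
eef_pos: [0.4709, 0.1915, 0.1002]
ee_rot: [-1.57, -0.0, 1.437]
force: [-9.3, 0.8, 11.7]
width: 0.0114
```

Contact is at the floor: tongue z≈70.6 mm, as expected. I lift 1.5 mm and slide forward under the lip.

Emit:
move_arm([
  [0, -0.002, 0],
  [0, 0, -0.004],
  [0, 0, -0.004],
  [0, 0, -0.004],
  [0, 0, 0],
], jaw=[1, 1, 1, 1, 1], roll=[0, 0, 0, 0, 0])

```text
t: 19.58
eef_pos: [0.4839, 0.1897, 0.1012]
ee_rot: [-1.571, 0.0, 1.436]
force: [0.9, 0.3, -1.9]
width: 0.0117
```

```bash
python3 - <<'E'
from h import *
M,s=T(); print(s['t'],s['eef_pos'],np.degrees(s['ee_rot']),s['width'],s['force'])
q=snap('wrist','w16.png'); np.savez('w16.npz',M=M)
q2=snap('side','s16.png'); cv2.imwrite('pics/s16c.png',cv2.resize(q2['pixels'][110:230,150:300],(750,600),interpolation=3))
a=q['pixels']; cv2.imwrite('pics/c16.png',cv2.resize(a[60:215,165:405],(792,512),interpolation=3))
E
```

```text
19.575 [0.48393326 0.18967233 0.10124372] [-9.00144034e+01  8.69804539e-03  8.22908647e+01] 0.011744405797801087 [ 0.93628442  0.2972177  -1.92305193]
```

View pics/s16c.png

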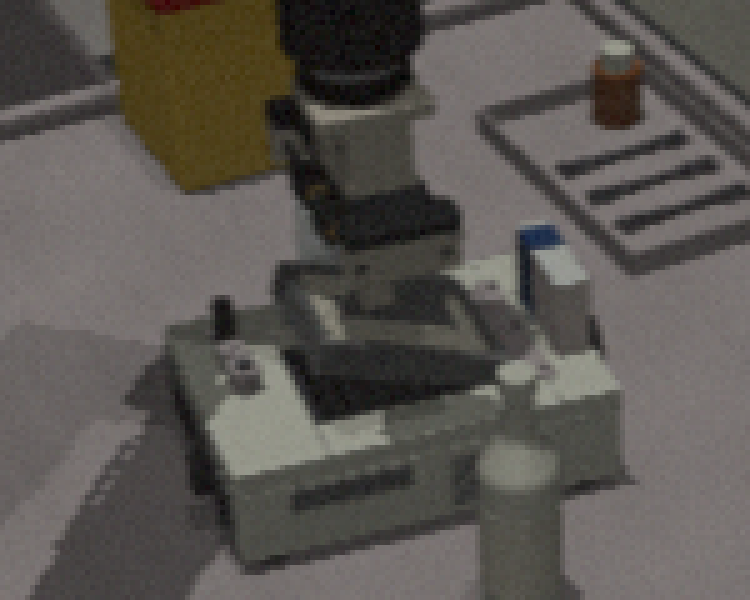

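View pics/c16.png

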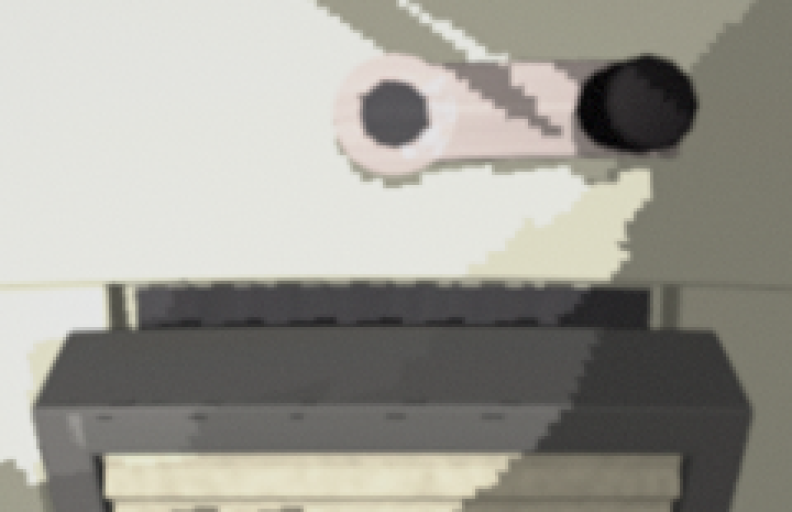

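```bash
python3 - <<'E'
from h import *
M=np.load('w16.npz')['M']; k=1/3.3; o=np.array([165,60])-.35
relfit(M,[(-.0725,-.058,.086),(-.0725,.058,.086),(-.105,0,.105)],np.array([(106,285),(679,287),(394,113)])*k+o,
 [(-.07,-.055,.025),(-.07,.055,.025),(-.07,-.055,0),(-.07,.055,0)],np.array([(33,407),(751,407),(68,331),(715,331)])*k+o)
E
```

```text
blower [ 4.964e-01  1.879e-01 -2.800e-03  1.000e-04] [[0.1, 0.0], [0.1, -0.2], [-0.2, 0.1]]
origin [0.4938 0.1882 0.0993] yaw -7.64 tilt 17.97 tongue [0.5768 0.1771 0.0722] [[-0.6, 0.1], [0.5, 0.1], [1.0, -0.1], [-0.8, -0.1]]
tips in filter [-0.0218  0.0001  0.0349] tongue in blower [0.0811 0.0001 0.0721] origin [-0.0026 -0.0001  0.0993]
TCP in blower [-0.0126  0.      0.1012]
```

The tongue is at x 81, y 0, z 72 mm and already 7 mm under the lip, tilt 18°. I go 4 mm further in, and touch the floor.

Emit:
move_arm([
  [0, 0, -0.002],
  [0, 0, -0.002],
  [0, 0.001, 0],
  [0, 0, 0],
], jaw=[1, 1, 1, 1], roll=[0, 0, 0, 0])

```text
t: 20.18
eef_pos: [0.4873, 0.1893, 0.1008]
ee_rot: [-1.571, -0.0, 1.437]
force: [-3.8, 0.4, 3.5]
width: 0.0114
```

```bash
python3 - <<'E'
from h import *
M,s=T(); print(s['t'],s['eef_pos'],s['force'])
v=np.array([-109.8,42.]); th=18; pr=None
for k in range(0,11):
    a=np.radians(18-1.8*k); n=np.array([v[0]*np.cos(a)+v[1]*np.sin(a), v[1]*np.cos(a)-v[0]*np.sin(a)])
    if pr is not None: print(round(np.degrees(a),1),(n-pr).round(1))
    pr=n
E
```

```text
20.175 [0.48734775 0.18927252 0.10080625] [-3.83509313  0.35322497  3.50609157]
16.2 [-2.3 -2.9]
14.4 [-2.2 -3. ]
12.6 [-2.1 -3. ]
10.8 [-2.  -3.1]
9.0 [-1.9 -3.2]
7.2 [-1.8 -3.2]
5.4 [-1.7 -3.3]
3.6 [-1.6 -3.3]
1.8 [-1.5 -3.4]
0.0 [-1.4 -3.4]
```

Light floor contact, with the tongue at x≈85. I reduce the grip so the filter can pivot in the pads, and lower the rear along the arc.

Emit:
move_arm([
  [0, 0, 0],
  [0, 0, 0],
  [0, 0.0029, 0.0018],
  [0, 0.003, 0.0017],
  [0, 0.003, 0.0017],
], jaw=[1, 1, 1, 1, 1], roll=[0, 0, 0, 0, 0], grip_force=4)

```text
t: 20.8
eef_pos: [0.482, 0.1899, 0.0912]
ee_rot: [-1.571, 0.0, 1.437]
force: [-2.2, 0.6, -1.0]
width: 0.0118
```

Emit:
move_arm([
  [0, 0.0031, 0.0016],
  [0, 0.0032, 0.0016],
  [0, 0, 0],
], jaw=[1, 1, 1], roll=[0, 0, 0])

```text
t: 21.18
eef_pos: [0.4789, 0.1903, 0.0849]
ee_rot: [-1.571, 0.0, 1.437]
force: [-0.6, 0.0, -3.0]
width: 0.0121
```

```bash
python3 - <<'E'
from h import *
M,s=T(); print(s['t'],s['eef_pos'],np.degrees(s['ee_rot']),s['width'],s['force'])
q=snap('wrist','w17.png'); np.savez('w17.npz',M=M)
a=q['pixels']; cv2.imwrite('pics/c17.png',cv2.resize(a[60:215,165:405],(792,512),interpolation=3))
E
```

```text
21.175 [0.47886151 0.19028587 0.08493769] [-8.99886256e+01  1.57511424e-02  8.23162997e+01] 0.012116321062345562 [-0.5617264   0.02157353 -2.95728561]
```

View pics/c17.png

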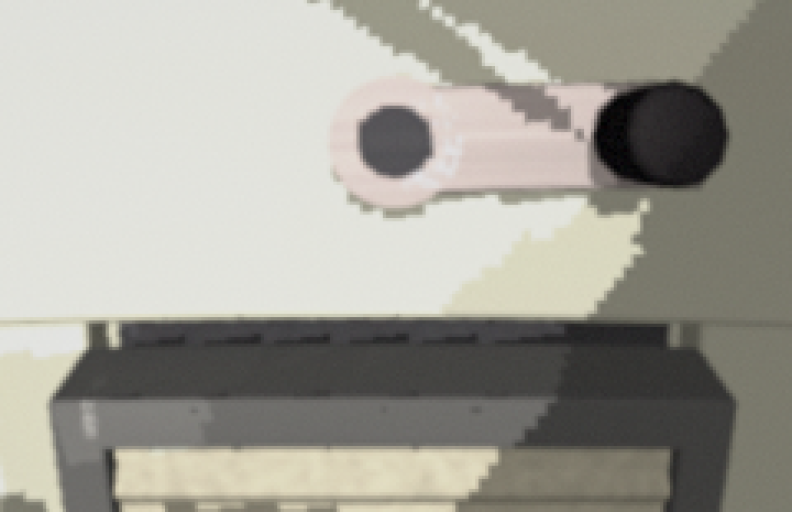

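```bash
python3 - <<'E'
from h import *
M=np.load('w17.npz')['M']; k=1/3.3; o=np.array([165,60])-.35
relfit(M,[(-.0725,-.058,.086),(-.0725,.058,.086),(-.105,0,.105)],np.array([(86,320),(697,322),(395,142)])*k+o,
 [(-.07,-.055,.025),(-.07,.055,.025),(-.07,-.055,0),(-.07,.055,0)],np.array([(51,399),(736,402),(88,348),(699,348)])*k+o)
E
```

```text
blower [ 0.4963  0.1877 -0.0033 -0.0014] [[0.4, 0.3], [0.2, 0.2], [-0.5, -0.5]]
origin [0.4961 0.188  0.0842] yaw -7.75 tilt 9.02 tongue [0.5822 0.1763 0.0704] [[-0.3, 0.2], [0.3, -0.2], [0.4, -0.3], [-0.4, 0.2]]
tips in filter [-0.0232 -0.0001  0.0356] tongue in blower [0.0867 0.0003 0.0717] origin [-0.0002  0.0002  0.0855]
TCP in blower [-0.0176  0.0002  0.0863]
```

Tilt 9°, tongue at x 86.7, y 0.3, so it is following the arc exactly. I continue to flat.

Emit:
move_arm([
  [0, 0.0032, 0.0016],
  [0, 0.0033, 0.0015],
  [0, 0.0033, 0.0015],
  [0, 0.0034, 0.0014],
  [0, 0.0034, 0.0014],
], jaw=[1, 1, 1, 1, 1], roll=[0, 0, 0, 0, 0])

```text
t: 21.85
eef_pos: [0.4715, 0.1913, 0.0684]
ee_rot: [-1.571, 0.0, 1.437]
force: [0.1, -0.1, -1.1]
width: 0.0121
```

Emit:
move_arm([
  [0, 0, 0],
  [0, 0.001, 0],
], jaw=[1, 1], roll=[0, 0])

```text
t: 22.1
eef_pos: [0.4717, 0.1913, 0.0677]
ee_rot: [-1.571, 0.0, 1.437]
force: [-0.8, 0.5, -0.9]
width: 0.0118
```

```bash
python3 - <<'E'
from h import *
M,s=T(); print(s['t'],s['eef_pos'],np.degrees(s['ee_rot']),s['width'],s['force'])
q=snap('wrist','w18.png'); np.savez('w18.npz',M=M)
a=q['pixels']; cv2.imwrite('pics/c18.png',cv2.resize(a[60:215,165:405],(792,512),interpolation=3))
E
```

```text
22.1 [0.47172477 0.19134337 0.06768104] [-9.00023562e+01  9.55000147e-04  8.23108242e+01] 0.01184381244191055 [-0.79026237  0.49157048 -0.907283  ]
```

View pics/c18.png

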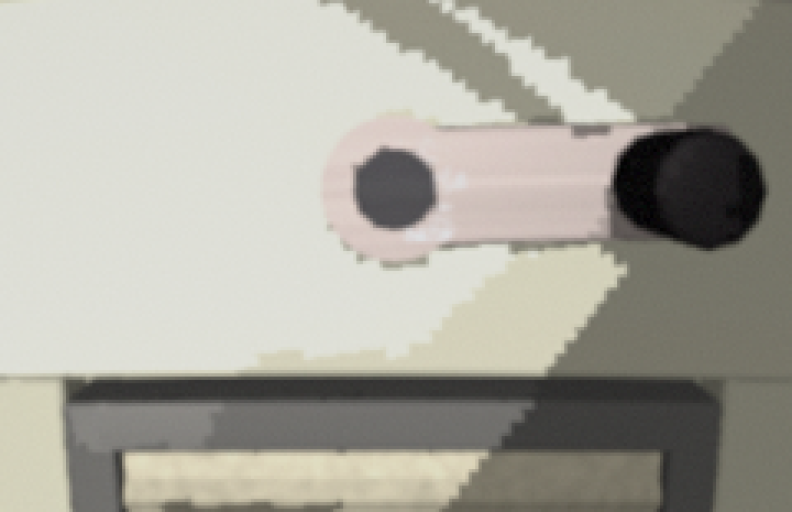

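The rear edge is now inside the bay rim (rim at row 377, filter's top edge at row 403). I release, lift and look.

Emit:
move_arm([
  [0, 0, 0],
  [0, 0, 0],
  [0, 0, 0],
  [0, 0, 0],
], jaw=[0.6, 0.5, 0.4, 0.4], roll=[0, 0, 0, 0])

```text
t: 22.65
eef_pos: [0.4718, 0.1914, 0.0678]
ee_rot: [-1.571, -0.0, 1.437]
force: [-1.0, 0.8, -0.7]
width: 0.0465
```

Emit:
move_arm([
  [0, -0.03, 0],
  [0, -0.04, 0.02],
  [0, -0.045, 0.02],
  [0, 0, 0],
  [0, 0, 0],
], jaw=[0.4, 0.4, 0.4, 0.4, 0.4], roll=[0, 0, 0, 0, 0])

```text
t: 23.28
eef_pos: [0.4318, 0.1967, 0.1827]
ee_rot: [-1.571, -0.001, 1.437]
force: [0.6, -0.1, -0.6]
width: 0.0524
```

```bash
python3 - <<'E'
from h import *
M,s=T(); print(s['t'],s['eef_pos'],np.degrees(s['ee_rot']),s['width'],s['force'])
q=snap('wrist','w19.png'); np.savez('w19.npz',M=M)
q2=snap('side','s19.png'); cv2.imwrite('pics/s19c.png',cv2.resize(q2['pixels'][110:230,150:300],(750,600),interpolation=3))
q2=snap('scene','sc19.png'); cv2.imwrite('pics/sc19c.png',cv2.resize(q2['pixels'][170:300,280:420],(646,600),interpolation=3))
E
```

```text
23.275 [0.43181204 0.19671033 0.18267757] [-9.00060656e+01 -3.89886671e-02  8.23203585e+01] 0.05239347683163901 [ 0.58082607 -0.0555554  -0.59614417]
```

View pics/w19.png

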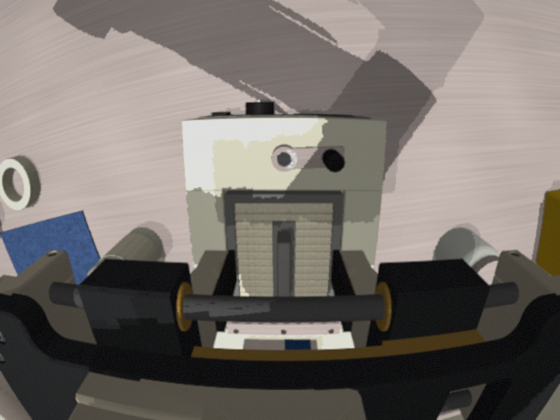

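View pics/s19c.png

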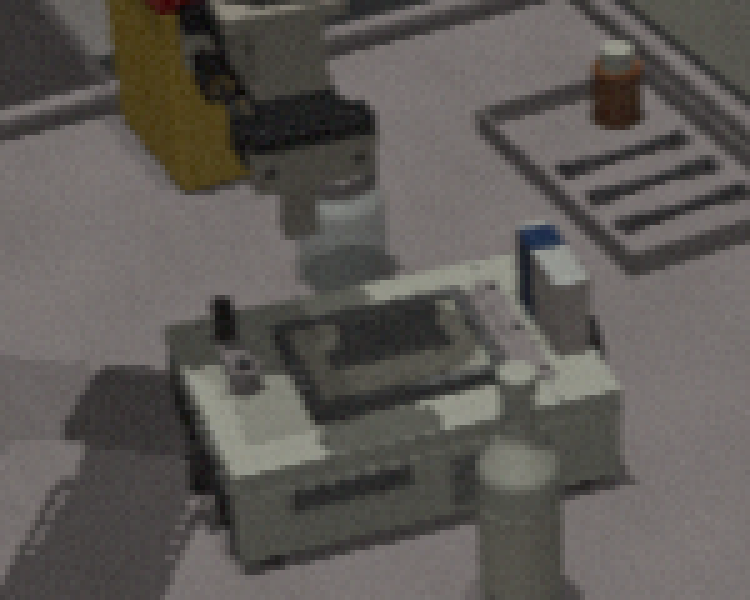

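```bash
python3 - <<'E'
from h import *
a=cv2.imread('pics/w19.png'); cv2.imwrite('pics/c19.png',cv2.resize(a[105:305,175:395],(660,600),interpolation=3))
E
```

```text
(no output)
```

View pics/c19.png

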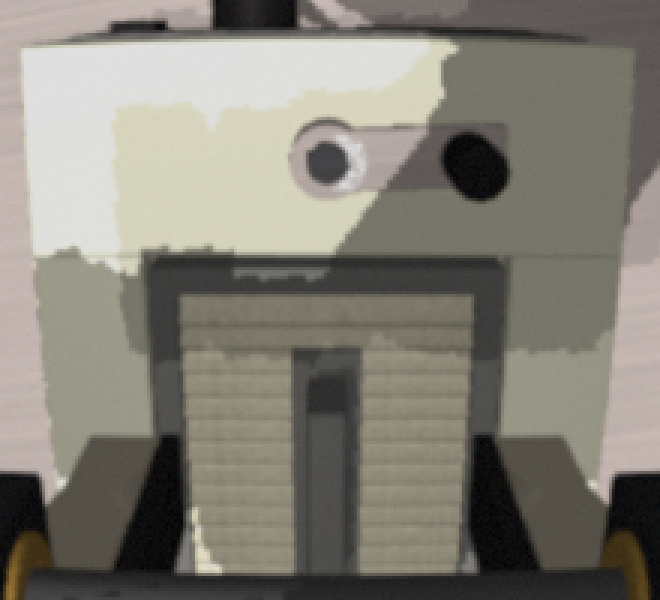

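View pics/sc19c.png

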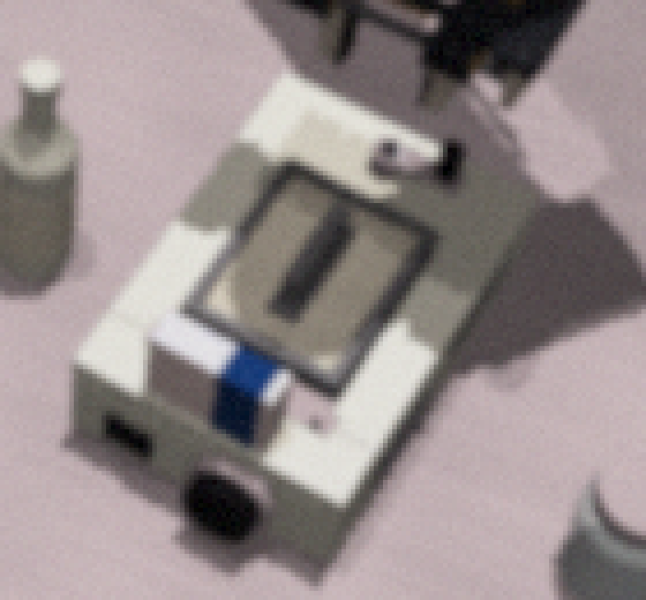

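```bash
python3 - <<'E'
from h import *
M=np.load('w19.npz')['M']; o=np.array([175,105])
Rb=R.from_euler('Z',-.1335).as_matrix(); g=np.array([.4964,.188,-.001])
for t in (0,2,4):
    Rm=Rb@R.from_euler('Y',np.radians(t)).as_matrix()
    piv=g+Rb@[.0877,0,.07]
    X=[piv+Rm@np.array([x-.088,y,z]) for x,y,z in [(-.07,-.055,.025),(-.07,.055,.025),(0,-.055,.025),(0,.055,.025),(-.035,-.006,.055),(-.035,.006,.055)]]
    print(t,((wproj(PW,M,X)-o+.35)*3).round(0).tolist())
X=[g+Rb@np.array(x) for x in [(-.0725,-.058,.086),(-.0725,.058,.086),(-.105,0,.105),(-.14,-.095,.086),(-.14,.095,.086)]]
print(((wproj(PW,M,X)-o+.35)*3).round(0).tolist())
E
```

```text
0 [[147.0, 271.0], [505.0, 271.0], [161.0, 474.0], [492.0, 474.0], [305.0, 417.0], [347.0, 417.0]]
2 [[144.0, 279.0], [508.0, 279.0], [159.0, 481.0], [493.0, 481.0], [305.0, 429.0], [348.0, 429.0]]
4 [[141.0, 288.0], [511.0, 288.0], [158.0, 488.0], [494.0, 488.0], [305.0, 442.0], [348.0, 442.0]]
[[143.0, 256.0], [510.0, 256.0], [326.0, 163.0], [18.0, 47.0], [635.0, 47.0]]
```

The observed rear corners (148–505), rim line and rib end (row 413) match the zero-tilt prediction, so the filter is fully down. Next I go back to the knob at its known release pose to close the keeper.

```bash
python3 - <<'E'
from h import *
plan([.3966,.2422,.16],np.radians(176.9))
E
```

```text
from [0.4317 0.1962 0.1816] yaw 82.3 d [-0.0351  0.046  -0.0216] dyaw 94.6 rows 10
[[np.float64(0.0041), np.float64(0.0022), np.float64(0.0041)], [np.float64(0.0047), np.float64(0.0021), np.float64(0.0034)], [np.float64(0.0052), np.float64(0.0022), np.float64(0.0025)], [np.float64(0.0055), np.float64(0.0021), np.float64(0.0017)], [np.float64(0.0058), np.float64(0.0022), np.float64(0.0007)]] [np.float64(-0.165), np.float64(-0.165), np.float64(-0.165), np.float64(-0.165), np.float64(-0.165)]
[[np.float64(0.0058), np.float64(0.0022), np.float64(-0.0002)], [np.float64(0.0056), np.float64(0.0021), np.float64(-0.0012)], [np.float64(0.0054), np.float64(0.0022), np.float64(-0.002)], [np.float64(0.005), np.float64(0.0022), np.float64(-0.003)], [np.float64(0.0045), np.float64(0.0021), np.float64(-0.0037)]] [np.float64(-0.165), np.float64(-0.165), np.float64(-0.165), np.float64(-0.165), np.float64(-0.165)]
```

Emit:
move_arm([
  [0.0041, 0.0022, 0.0041],
  [0.0047, 0.0022, 0.0034],
  [0.0052, 0.0022, 0.0025],
  [0.0055, 0.0022, 0.0017],
  [0.0058, 0.0022, 0.0007],
], jaw=[0.4, 0.4, 0.4, 0.4, 0.4], roll=[-0.165, -0.165, -0.165, -0.165, -0.165])

```text
t: 24.05
eef_pos: [0.4142, 0.2194, 0.1705]
ee_rot: [-1.569, 0.0, 2.267]
force: [-1.0, 0.4, -0.3]
width: 0.0525
```

Emit:
move_arm([
  [0.0058, 0.0022, -0.0002],
  [0.0056, 0.0022, -0.0012],
  [0.0054, 0.0022, -0.002],
  [0.005, 0.0022, -0.003],
  [0.0045, 0.0022, -0.0037],
], jaw=[0.4, 0.4, 0.4, 0.4, 0.4], roll=[-0.165, -0.165, -0.165, -0.165, -0.165])

```text
t: 24.68
eef_pos: [0.3966, 0.2423, 0.1595]
ee_rot: [-1.569, -0.001, 3.092]
force: [-0.4, -0.0, -0.9]
width: 0.0525
```

Emit:
move_arm([
  [0, 0, 0],
  [0, 0, 0],
], jaw=[0.4, 0.4], roll=[0, 0])

```text
t: 24.92
eef_pos: [0.3969, 0.2424, 0.1602]
ee_rot: [-1.57, -0.001, 3.083]
force: [0.1, -0.2, 0.7]
width: 0.0528
```

```bash
python3 - <<'E'
from h import *
M,s=T(); print(s['t'],s['eef_pos'],np.degrees(s['ee_rot']),s['width'],s['force'])
q=snap('wrist','w20.png'); np.savez('w20.npz',M=M)
# predicted pixel of knob top if at release pose
print(wproj(PW,M,[[.3967,.2425,.132],[.3967,.2425,.104],[.392,.2019,.105]]).round(0))
plan([.3966,.2423,.0715],np.radians(176.9))
E
```

```text
24.925 [0.39686146 0.24235814 0.16021817] [-8.99437550e+01 -3.15350826e-02  1.76638214e+02] 0.05284824292877015 [ 0.05184304 -0.23228637  0.69341492]
[[284. 224.]
 [284. 212.]
 [287. 163.]]
from [0.3969 0.2424 0.1604] yaw 176.7 d [-0.0003 -0.0001 -0.0889] dyaw 0.2 rows 2
[[np.float64(0.0002), np.float64(0.0444), np.float64(0.0)], [np.float64(0.0001), np.float64(0.0445), np.float64(0.0001)]] [np.float64(-0.002), np.float64(-0.002)]
```

View pics/w20.png

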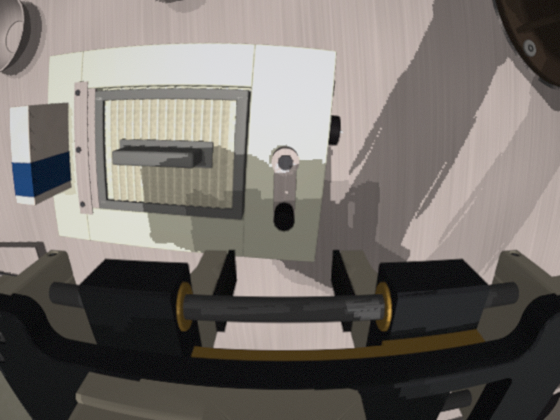

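The knob at (284,217) is where predicted, pivot at (285,161). The filter lies inside the bay, its tongue hidden under the lip. I descend and grip the knob.

Emit:
move_arm([
  [0, 0.04, 0],
  [0, 0.04, 0],
  [0, 0.0085, 0],
  [0, 0, 0],
  [0, 0, 0],
], jaw=[0.4, 0.4, 0.4, 0.7, 1], roll=[0, 0, 0, 0, 0], grip_force=8)

```text
t: 25.6
eef_pos: [0.3977, 0.2435, 0.0736]
ee_rot: [-1.573, 0.001, 3.086]
force: [0.5, -0.2, -0.5]
width: 0.0378
```

Emit:
move_arm([
  [0, 0, 0],
  [0, 0, 0],
  [0, 0, 0],
  [0, 0, 0],
], jaw=[1, 1, 1, 1], roll=[0, 0, 0, 0])

```text
t: 26.1
eef_pos: [0.3971, 0.243, 0.0726]
ee_rot: [-1.571, 0.001, 3.087]
force: [-1.8, 0.2, 5.1]
width: 0.0155
```

Emit:
move_arm([
  [-0.0053, 0, 0.0003],
  [-0.0053, 0, 0.0003],
  [-0.0053, 0, 0.0003],
  [-0.0053, 0, 0.0003],
  [-0.0053, 0, 0.0003],
], jaw=[1, 1, 1, 1, 1], roll=[0.131, 0.131, 0.131, 0.131, 0.131])

```text
t: 26.72
eef_pos: [0.421, 0.2325, 0.0725]
ee_rot: [-1.57, 0.0, 2.428]
force: [-4.8, -1.8, 8.3]
width: 0.0156
```

Emit:
move_arm([
  [-0.0053, 0, 0.0003],
  [-0.0053, 0, 0.0003],
  [-0.0053, 0, 0.0003],
  [-0.0053, 0, 0.0003],
  [0, 0, 0],
], jaw=[1, 1, 1, 1, 1], roll=[0.131, 0.131, 0.131, 0.131, 0])

```text
t: 27.35
eef_pos: [0.4325, 0.2147, 0.0724]
ee_rot: [-1.569, 0.001, 1.905]
force: [-4.4, -2.3, 9.0]
width: 0.0155
```

```bash
python3 - <<'E'
from h import *
M,s=T(); print(s['t'],s['eef_pos'],np.degrees(s['ee_rot']),s['width'],s['force'])
q=snap('wrist','w21.png'); np.savez('w21.npz',M=M)
d=s['eef_pos'][:2]-np.array([.3925,.202]); print(np.hypot(*d),np.degrees(np.arctan2(d[1],d[0]))+7.65)
E
```

```text
27.35 [0.4324519  0.214713   0.07243649] [-8.99041047e+01  5.87177855e-02  1.09168280e+02] 0.01551157247622578 [-4.35753787 -2.32908816  8.98753602]
0.04192582383641462 25.301467950530203
```

View pics/w21.png

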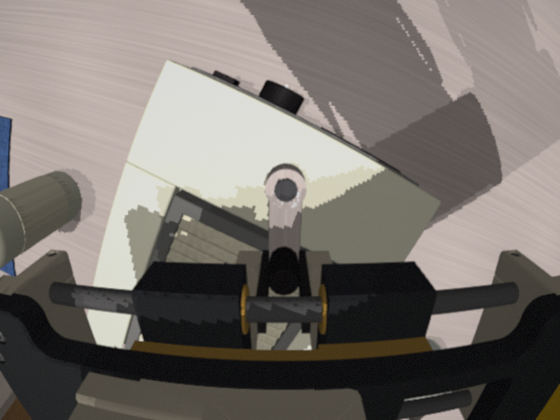

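The keeper is following with about 26° to go. I finish the swing to its stop, with a small extra push.

Emit:
move_arm([
  [-0.0048, -0.0005, 0.0003],
  [-0.0048, 0, 0.0003],
  [-0.0048, 0, 0.0003],
  [-0.0045, 0, 0.0003],
  [0, 0, 0],
], jaw=[1, 1, 1, 1, 1], roll=[0.117, 0.117, 0.117, 0.117, 0])

```text
t: 28.02
eef_pos: [0.4341, 0.1966, 0.0725]
ee_rot: [-1.569, 0.001, 1.438]
force: [-6.3, 0.1, 5.3]
width: 0.0156
```

Emit:
move_arm([
  [-0.0015, 0, 0],
  [-0.0015, 0, 0],
  [0, 0, 0],
], jaw=[1, 1, 1], roll=[0, 0, 0])

```text
t: 28.4
eef_pos: [0.4343, 0.1965, 0.0726]
ee_rot: [-1.57, -0.003, 1.44]
force: [-7.4, 9.7, 1.2]
width: 0.0158
```

```bash
python3 - <<'E'
from h import *
M,s=T(); print(s['t'],s['eef_pos'],np.degrees(s['ee_rot']),s['width'],s['force'])
q=snap('wrist','w22.png'); np.savez('w22.npz',M=M)
d=s['eef_pos'][:2]-np.array([.3925,.202]); print(np.hypot(*d),np.degrees(np.arctan2(d[1],d[0]))+7.65)
E
```

```text
28.4 [0.4342595  0.19645639 0.07261576] [-89.97729584  -0.19903116  82.5049244 ] 0.015781802432717252 [-7.38670503  9.69478575  1.23284504]
0.04212585060913255 0.08814824728649384
```

View pics/w22.png

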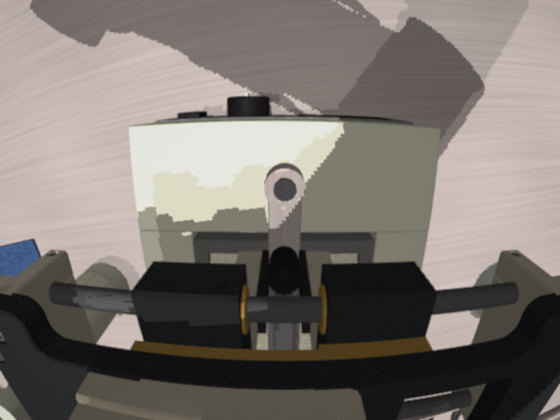

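The stop is reached: pushing 3 mm more moved nothing, the reaction rose to 9.7 N, and the angle is about 0. I ease off, release and rise clear.

Emit:
move_arm([
  [0.001, 0, 0],
  [0, 0, 0],
  [0, 0, 0],
  [0, 0, 0],
  [0, -0.03, 0],
], jaw=[1, 0.6, 0.4, 0.4, 0.4], roll=[0, 0, 0, 0, 0])

```text
t: 29.08
eef_pos: [0.4335, 0.1938, 0.1011]
ee_rot: [-1.568, 0.004, 1.439]
force: [-0.1, -0.2, 0.8]
width: 0.0492
```

Emit:
move_arm([
  [0, -0.05, 0],
  [0, -0.05, 0],
  [0, -0.04, 0],
  [0, 0, 0],
], jaw=[0.4, 0.4, 0.4, 0.4], roll=[0, 0, 0, 0])

```text
t: 29.58
eef_pos: [0.4363, 0.1962, 0.246]
ee_rot: [-1.575, -0.005, 1.44]
force: [0.1, 0.4, -0.7]
width: 0.0532
```

```bash
python3 - <<'E'
from h import *
M,s=T(); print(s['t'],s['eef_pos'],np.degrees(s['ee_rot']),s['width'],s['force'])
q=snap('wrist','w23.png'); np.savez('w23.npz',M=M)
cv2.imwrite('pics/c23.png',cv2.resize(q['pixels'][90:300,165:405],(686,600),interpolation=3))
q2=snap('side','s23.png'); cv2.imwrite('pics/s23c.png',cv2.resize(q2['pixels'][110:230,150:300],(750,600),interpolation=3))
Rb=R.from_euler('Z',-.1335).as_matrix(); g=np.array([.4964,.188,-.001])
X=[g+Rb@np.array(x) for x in [(-.105,0,.105),(-.065,0,.132),(-.053,-.009,.1035),(-.053,.009,.1035),(-.07,-.055,.095),(-.07,.055,.095)]]
print(((wproj(PW,M,X)-[165,90]+.35)*2.857).round(0).tolist())
E
```

```text
29.575 [0.43632015 0.19616264 0.24600054] [-90.24874573  -0.26215742  82.48829955] 0.0531568242524101 [ 0.07441452  0.35921466 -0.71103989]
[[338.0, 156.0], [338.0, 280.0], [314.0, 292.0], [361.0, 292.0], [195.0, 244.0], [480.0, 244.0]]
```

View pics/c23.png

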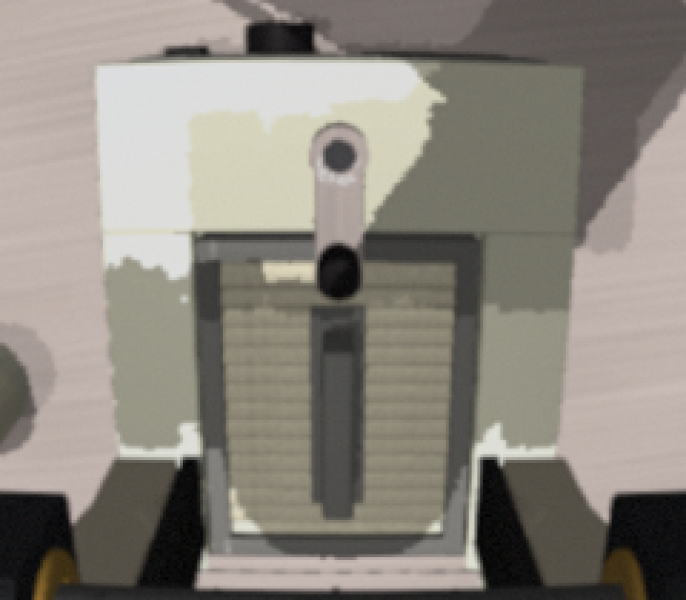

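View pics/s23c.png

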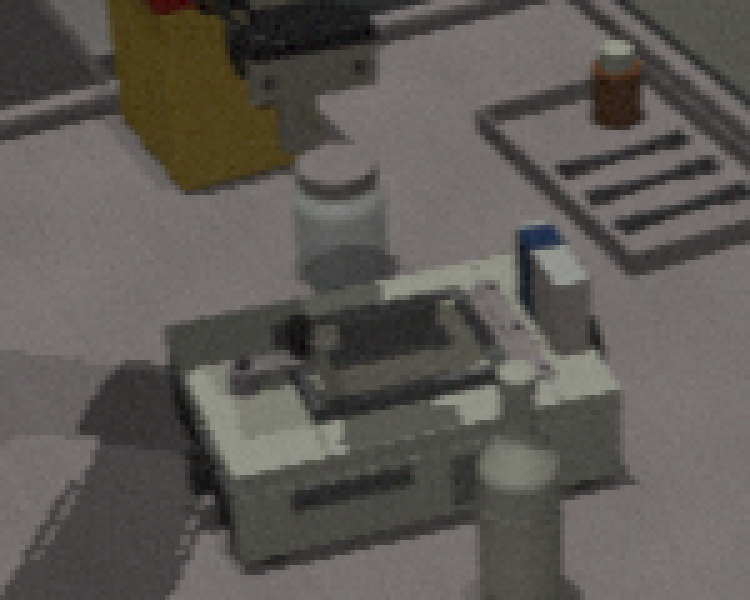

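View pics/s23.png

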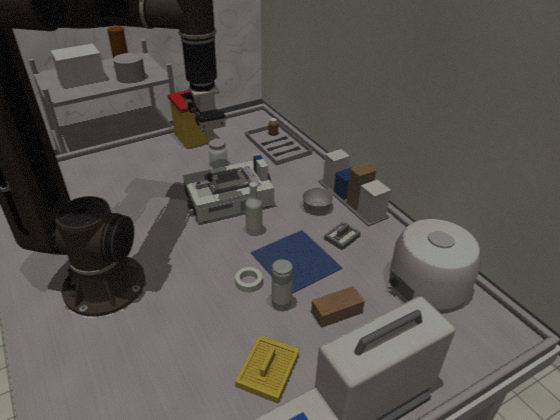

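The keeper points straight along the bay, from pivot (340,156) to knob (339,275), over the flat filter's edge. The bystanders stand unmoved and the gripper is clear. I hand in.

```bash
python3 - <<'E'
from h import *
print(arm.job_done())
E
```

```text
the job is handed in; nothing more can be done
None
```

The filter is seated flat in the bay with its tongue under the lip, and the keeper is closed over its edge. I handed in at about 30 s of the 72 s.

**What I did:**
- I swung the keeper aside from about 1.1 to about 1.66 rad.
- I gripped the grey filter behind its centre and let it pivot to about 19° in a light grip.
- I slid the tongue about 11 mm under the lip and lowered the rear along an arc until flat.
- I swung the keeper back against its stop.

**Last checks:**
- **Filter:** its corners and rib in the wrist picture matched a zero-tilt seated pose within a few pixels.
- **Keeper:** the angle was about 0. A further 3 mm of push did not move it, and the reaction rose to about 10 N.
- **Surroundings:** the other things look unmoved in the side view, and the gripper was clear of everything.

**What disagreed:**
- The fingertips turned out to sit about 38 mm behind the reported TCP. My first closing on the knob therefore missed above it, touching nothing, and I corrected for this afterwards.
- At 6 N the filter tilted only about 6° before it lifted clear of the pad, so I dropped to 3 N.
- An upward force of up to 9 N showed while closing the keeper. I did not explain it, and it was gone after release.

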